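# Turn over the row of setter's sticks

### The arm

A 6-joint arm with a two-finger parallel gripper is mounted at the origin on the work surface. World frame = base frame: x ahead of the robot, y to its left, z up, the work surface at z = 0. Lengths are in m, angles in rad, forces in N, time in s.
With the tool pointing down it reaches from about 0.425 to 0.95 m from the base axis. Payload 3.5 kg.
Tool frame: the origin (TCP) lies midway between the tips of the shut fingers; the grasp point (between the pads) lies 19 mm behind it (ctrl.tcp_to_grasp is the distance from the TCP to the grasp point, in m); z points along the fingers, x is the direction in which the jaws open and shut, and the axes are right-handed (so a half turn about z gives the same grasp; the last joint's range is limited). The gripper opens to 85 mm and grips with 20 to 120 N. Pads are 22 mm wide; open, the fingers measure 114 mm over their backs; the gripper's body (76 mm by 85 mm) begins 54 mm behind the grasp point. The pads swing forward as they close: fully open they stand 13 mm farther back than shut.
Start: joints at [-1.291, 0.286, 1.577, -0, 1.279, -0.15], TCP at [0.281, -0.614, 0.231] pointing down, gripper open.
Joint ranges: [-2.77, 2.77], [-0.9, 2.22], [0.21, 2.48], [-1.53, 4.67], [0.24, 2.81], [-2.84, 2.84]. Speed limits (rad/s): [2.79, 2.79, 3.14, 3.14, 3.14, 3.14].

### API

Orientations are given as a unit quaternion [x, y, z, w].
In Python, from plant import ctrl, cams, workorder, spotter gives the robot as it stands. The module is installed in compiled form; this text tells all that it offers.
- The arm moves only by the tool send_rows, never from a script. Its argument "motion" is one flat list of numbers, 5 for each row, row after row: the shift along the tool's x, y, z in cm, then the turn about the tool's z in rad, then the finger opening in cm, from 0 to 8.54. In form: [tx, ty, tz, spin, gripper, tx, ty, tz, spin, gripper, ...]. A call has 1 to 12 rows; each row shifts and turns the pose as measured when the row begins, along the tool's axes as they then stand; what a row does not reach is not made up. A row lasts 1/10 s, in which the tool goes at most 50 mm and 8.59 degrees, less where a joint would pass 70% of its speed; a pose out of reach is approached as far as the arm can. A call is refused whole if a number of a shift passes 5 or a number of a turn 0.15, either way. A call with a gripper value outside its range is refused whole. The fingers move at their own pace and stop on an object; "grip_force" is the grip in N (left out, the last holds). Time passes only in rows, so rows that do not move let the fingers close. It gives the time, the measured TCP pose, the force and the opening at its end, in the units of the state.
- ctrl.get_state(): the state, without advancing time (a new reading comes with each control period).
- cams.read_camera(name): name is "scene" or "top" or "wrist"; returns (picture, depth): 400x640x3 uint8, red, green, blue; 400x640 float32, m along the optical axis (not along the pixel's ray), 0 where there is no reading.
- cams.camera_params(name): a dict with "fx", "fy", "cx", "cy" (pixels), "xyz" and "attitude" of the camera in the world; the wrist camera has in their place "mount" (4x4, takes a point from camera to tool coordinates, whose origin is the TCP and whose axes are the tool frame's). Camera axes: x right, y down, z forward; pixel columns grow to the right and rows downward; lengths in m; the calibration is good to about 2 mm. A picture is of the moment at which its call begins: read the wrist's pose just before it. camera_params takes no time and is no camera call.
- workorder.sign_off(): hands the job in, once; it reports no verdict.
Trained networks look in the newest picture that a camera, given by its name, has taken for a name from the list of things; names that differ only in an ending like _2 or _b are one class to them, and where a whole thing is asked for, a point or a joint stands for the part that bears it (a point fixed in the world has none). Each returns a list of dicts, best first, with "conf" (0 to 1); they miss things now and then, are a little off and sometimes report something else, mostly with a low value. They report only what shows in the picture. A call takes as long as a camera call. They do not tell look-alikes from the thing itself.
- spotter.trace(target, camera): "mask" (400x640 bool, what is visible of it) and "bbox" ([left, top, width, height] in pixels, round what is visible of it).
The state is a dict: "time": time; "qpos": joint angles; "dq": joint speeds; "joint_efforts": joint torques, N m; "eef_pos": TCP position; "tcp_rot": TCP orientation; "contact_force": force on the tool from outside, world axes, zero at the start; "wrist_torque": the same for the moment, N m; "opening": opening from 0.0 (shut) to 1.0 (fully open).
Only numpy, scipy, OpenCV 4.12 (cv2) and the standard library are available. Lean on these libraries where they do the work, as an engineer would, in place of code of your own. Each camera call takes 0.05 s, during which the arm holds its last target.

### The job

The pieces set last are polished first, so move the four setter's sticks from the full rack to the empty one in reverse order: the stick next to the full rack's brass knob goes into the compartment farthest from the empty rack's knob, and so on along the row, until the one that stood farthest from the knob stands next to the empty rack's knob. Stand each stick upright on the floor of its own compartment, and let no stick tip over on the way.

Things in the scene. Friction and masses are not known exactly. Their poses are not given: they have to be found in the camera images.
- ring_stick_mid (a point): Upright loose stick topped by a flat open silver ring 35 mm across. 76 mm tall, 0.1 kg: brass foot 32 mm wide, 10 mm high; straight round wooden handle 24 mm wide (10 to 62 mm up); dark head 30 mm wide; silver piece on top. Neighbours 60 mm away along the row. This point: on its axis half-way up, 38 mm above its underside; z along the stick.
- disc_stick_mid (a point): Upright loose stick topped by a round silver disc 36 mm across with a low dome. 76 mm tall, 0.1 kg: brass foot 32 mm wide, 10 mm high; straight round wooden handle 24 mm wide (10 to 62 mm up); dark head 30 mm wide; silver piece on top. Neighbours 60 mm away along the row. This point: on its axis half-way up, 38 mm above its underside; z along the stick.
- square_stick_mid (a point): Upright loose stick topped by a square silver plate 30 mm wide with a small dark square in the middle. 76 mm tall, 0.1 kg: brass foot 32 mm wide, 10 mm high; straight round wooden handle 24 mm wide (10 to 62 mm up); dark head 30 mm wide; silver piece on top. Neighbours 60 mm away along the row. This point: on its axis half-way up, 38 mm above its underside; z along the stick.
- cross_stick_mid (a point): Upright loose stick topped by a silver plus-shaped cross 40 mm across. 76 mm tall, 0.1 kg: brass foot 32 mm wide, 10 mm high; straight round wooden handle 24 mm wide (10 to 62 mm up); dark head 30 mm wide; silver piece on top. Neighbours 60 mm away along the row. This point: on its axis half-way up, 38 mm above its underside; z along the stick.
- pad_ring: Fixed cork pad, 50 x 46 x 3 mm, in the full rack under the ring stick's first place; it stays and so marks that place. The four pads look alike. Origin: centre of its underside, 10 mm above the bench; the stick stands on its top, 13 mm above the bench.
- pad_disc: Fixed cork pad, 50 x 46 x 3 mm, in the full rack under the disc stick's first place; it stays and so marks that place. The four pads look alike. Origin: centre of its underside, 10 mm above the bench; the stick stands on its top, 13 mm above the bench.
- pad_square: Fixed cork pad, 50 x 46 x 3 mm, in the full rack under the square stick's first place; it stays and so marks that place. The four pads look alike. Origin: centre of its underside, 10 mm above the bench; the stick stands on its top, 13 mm above the bench.
- pad_cross: Fixed cork pad, 50 x 46 x 3 mm, in the full rack under the cross stick's first place; it stays and so marks that place. The four pads look alike. Origin: centre of its underside, 10 mm above the bench; the stick stands on its top, 13 mm above the bench.
- full_rack: Wooden rack in which the four sticks stand at the start, on cork pads, 70 mm across (x), 240 mm along the row (y), fixed, any yaw. Origin: underside, mid-row, z up. Four compartments centred at y = -90, -30, 30, 90 mm, x = 0, each 55 mm (y) by 60 mm (x) inside; 5 mm ribs between, tops 17 mm above the bench. Brass ball knob, 26 mm wide, 45 mm high, at y = +135 mm. 
- empty_rack: Empty wooden rack, twin of the full one, 70 mm across (x), 240 mm along the row (y), fixed, any yaw. Origin: underside, mid-row, z up. Four compartments centred at y = -90, -30, 30, 90 mm, x = 0, each 55 mm (y) by 60 mm (x) inside; 5 mm ribs between, tops 17 mm above the bench. Brass ball knob, 26 mm wide, 45 mm high, at y = +135 mm. Compartment floors 10 mm above the bench. Flat tools lie nearby.
Not all that is in view belongs to the job. Leave any orange look-alike of the part that bears disc_stick_mid alone.

How it is judged:
By the outcome, as a careful person would: the job done as asked, in the order asked, and still so for the second after the job is handed in, with the robot touching nothing.
It also fails if it takes over 109 s, if anything falls off the work surface, if the arm or the gripper's body presses on something with over 40 N, if the wrist force passes 120 N, or if a joint passes its speed limit or range.

## Working session

There is one attempt and no reset: what is moved stays moved. The work goes in short steps, Python scripts to look and compute and a tool call to move; the robot and the scene stay as the last step left them, time stands still between calls to the robot, and variables do not carry over. Pictures are saved under pics/ and viewed, and the job is handed in when it is done.

Besides the shell and the picture viewer there is one more tool, called as name(argument=value, ...), one argument or row to a line, values as JSON. send_rows: Moves the arm, as the interface text tells. Its arguments: {"type":"object","properties":{"motion":{"type":"array","items":{"type":"number"}},"grip_force":{"type":"number"}},"required":["motion"]}

```bash
mkdir -p pics; ls; python3 - <<'E'
from plant import ctrl,cams
import cv2,numpy as np
s=ctrl.get_state();print({k:np.round(v,3) for k,v in s.items()}, ctrl.tcp_to_grasp)
for n in("scene","top"):
    p,d=cams.read_camera(n);cv2.imwrite(f"pics/{n}0.png",p[:,:,::-1]);np.savez(f"{n}0.npz",p=p,d=d);print(n,cams.camera_params(n))
print(cams.camera_params("wrist"))
E
```

```text
pics
{'time': np.float64(0.0), 'qpos': array([-1.291,  0.287,  1.578, -0.   ,  1.279, -0.15 ]), 'dq': array([-0.002, -0.   ,  0.001,  0.001,  0.001,  0.002]), 'joint_efforts': array([-0.0000e+00, -4.0598e+01, -2.9263e+01, -0.0000e+00,  6.0000e-03,
        0.0000e+00]), 'eef_pos': array([ 0.281, -0.613,  0.23 ]), 'tcp_rot': array([ 0.842, -0.54 , -0.001, -0.001]), 'contact_force': array([ 0.41 ,  0.075, -0.928]), 'wrist_torque': array([-0.001,  0.007,  0.016]), 'opening': np.float64(1.003)} 0.0187
scene {'fx': 481.0918441007798, 'fy': 481.0918441007798, 'cx': 320.4307098552501, 'cy': 200.51184453490856, 'xyz': array([ 1.18716981, -0.38635723,  0.69467054]), 'attitude': array([ 0.77165451,  0.47322927, -0.21386765, -0.36723834])}
top {'fx': 369.9309787883454, 'fy': 369.9309787883454, 'cx': 315.35574499570464, 'cy': 199.59666976960713, 'xyz': array([ 0.39759926, -0.02492251,  0.87702809]), 'attitude': array([ 0.70551832, -0.70373971,  0.06446141, -0.0532827 ])}
{'fx': 283.2442675573162, 'fy': 283.2442675573162, 'cx': 316.7188596181977, 'cy': 195.24746473623478, 'mount': array([[ 9.99999927e-01, -3.35350611e-04, -1.81002505e-04,
         1.08526266e-03],
       [ 3.75863797e-04,  9.46272949e-01,  3.23368776e-01,
        -8.36900301e-02],
       [ 6.28358576e-05, -3.23368821e-01,  9.46273006e-01,
        -1.42482632e-01],
       [ 0.00000000e+00,  0.00000000e+00,  0.00000000e+00,
         1.00000000e+00]])}
```

View pics/scene0.png

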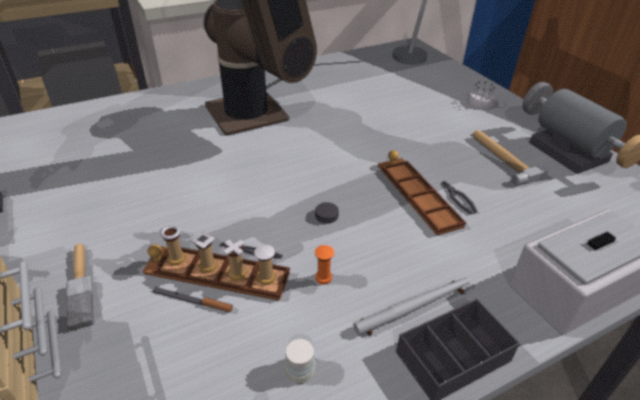

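View pics/top0.png

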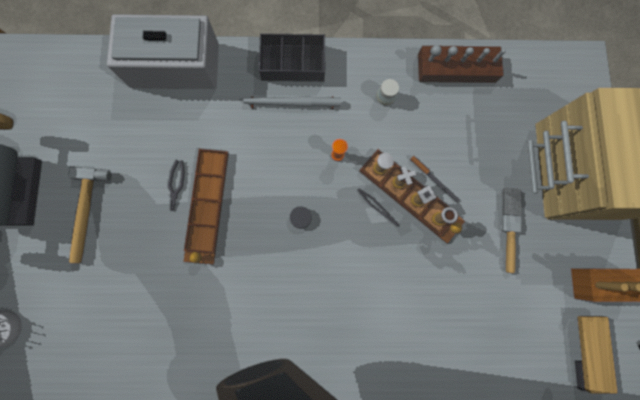

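Full rack, from its knob at top px (455,229): ring (449,214), square (427,195), cross (405,175), disc (385,160). The empty rack's knob is at (194,257). Possible mix-ups are the orange look-alike at (339,148), the white cup at (389,91) and the dark puck at (301,217).

```bash
cat > h.py <<'E'
import numpy as np,cv2
from plant import ctrl,cams,spotter
from scipy.spatial.transform import Rotation as R
def pts(name,mask,d,P=None,st=None):
    P=P or cams.camera_params(name)
    v,u=np.nonzero(mask&(d>0)); z=d[v,u]
    c=np.c_[(u-P['cx'])/P['fx']*z,(v-P['cy'])/P['fy']*z,z]
    if name=='wrist':
        M=P['mount'];t=c@M[:3,:3].T+M[:3,3]
        return t@R.from_quat(st['tcp_rot']).as_matrix().T+st['eef_pos'],u,v
    return c@R.from_quat(P['attitude']).as_matrix().T+P['xyz'],u,v
E
python3 - <<'E'
from h import *
p,d=cams.read_camera('top')
for n in ['ring_stick_mid','square_stick_mid','cross_stick_mid','disc_stick_mid','full_rack','empty_rack']:
    for r in spotter.trace(n,'top')[:3]:
        X,u,v=pts('top',r['mask'],d)
        zt=np.percentile(X[:,2],95) if len(X) else 0
        T=X[X[:,2]>zt-.008]
        print(n,round(r['conf'],2),r['bbox'],len(X),'ztop',round(zt,4),'top mid',np.round((T.min(0)+T.max(0))/2,4),'mean',T.mean(0).round(4))
        if 'rack' in n:
            u=np.uint8(r['mask'])*255; 
            m=(X[:,2]>.008)&(X[:,2]<.03)
            rc=cv2.minAreaRect((X[m][:,:2]*1000).astype(np.float32));print(rc)
            k=X[X[:,2]>.03];print('high',len(k),k.mean(0) if len(k) else 0)
# table check, knobs
for nm,(cu,cv) in dict(kf=(455,229),ke=(194,257)).items():
    m=np.zeros(d.shape,bool);m[cv-9:cv+10,cu-9:cu+10]=1
    X,_,_=pts('top',m,d);k=X[X[:,2]>.03];print(nm,k.mean(0).round(4),k[:,2].max(),len(k), 'mid',(k.min(0)+k.max(0))/2)
m=np.zeros(d.shape,bool);m[280:300,100:200]=1
print('table z',np.median(pts('top',m,d)[0][:,2]))
c=cv2.resize(p[120:260,320:480,::-1],None,fx=4,fy=4,interpolation=cv2.INTER_CUBIC);cv2.imwrite('pics/cropf.png',c)
E
```

```text
square_stick_mid 0.58 [408.9, 190.4, 27.3, 14.4] 260 ztop 0.09 top mid [ 0.5417 -0.279   0.0875] mean [ 0.542  -0.2786  0.0877]
cross_stick_mid 0.76 [392.7, 167.5, 23.6, 20.9] 290 ztop 0.09 top mid [ 0.5858 -0.236   0.0864] mean [ 0.5859 -0.2364  0.0874]
cross_stick_mid 0.56 [423.8, 202.5, 19.2, 30.7] 184 ztop 0.0162 top mid [ 0.505  -0.3193  0.0134] mean [ 0.509  -0.3197  0.0134]
disc_stick_mid 0.74 [371.0, 151.6, 21.4, 24.2] 295 ztop 0.0904 top mid [ 0.6197 -0.1924  0.0879] mean [ 0.6195 -0.1922  0.0876]
disc_stick_mid 0.59 [332.2, 141.6, 17.0, 20.6] 293 ztop 0.0774 top mid [ 0.6564 -0.0921  0.0747] mean [ 0.6556 -0.0922  0.0746]
full_rack 0.87 [360.5, 149.2, 100.2, 97.8] 1654 ztop 0.0384 top mid [ 0.5484 -0.2765  0.0599] mean [ 0.4816 -0.3515  0.0447]
((555.6619873046875, -268.29150390625), (268.8723449707031, 71.48014068603516), 49.464664459228516)
high 112 [ 0.48155163 -0.35150061  0.04473337]
empty_rack 0.83 [181.7, 145.4, 45.7, 122.1] 3554 ztop 0.0197 top mid [0.5308 0.2175 0.0303] mean [0.5291 0.2191 0.017 ]
((529.9072265625, 219.62705993652344), (72.20665740966797, 269.82275390625), 84.80912017822266)
high 108 [0.40759399 0.22806935 0.04111926]
kf [ 0.4772 -0.3526  0.05  ] 0.09049739307172278 127 mid [ 0.47576548 -0.34447651  0.06057581]
ke [0.4076 0.2281 0.0411] 0.04901228429763593 108 mid [0.40801304 0.22927665 0.04057862]
table z 0.0008363587622794988
```

View pics/cropf.png

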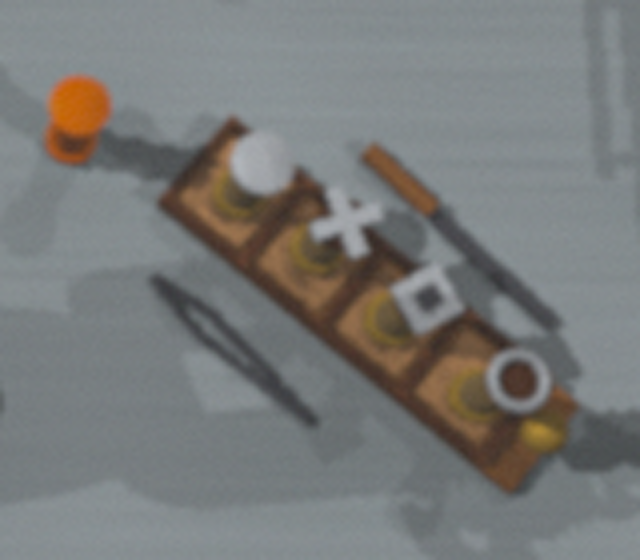

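```bash
python3 - <<'E'
from h import *
p,d=np.load('top0.npz')['p'],np.load('top0.npz')['d']
m=np.zeros(d.shape,bool);m[140:250,360:475]=1
X,u,v=pts('top',m,d)
k=(X[:,2]>.082)&(X[:,2]<.1)
im=np.zeros(d.shape,np.uint8);im[v[k],u[k]]=1
n,l=cv2.connectedComponents(im)
for i in range(1,n):
    s=X[k][l[v[k],u[k]]==i]
    if len(s)>30:
        rc=cv2.minAreaRect((s[:,:2]*1000).astype(np.float32)); print(len(s),s.mean(0).round(4),rc)
# scene cross-check
d2=np.load('scene0.npz')['d'];m=np.zeros(d2.shape,bool);m[215:300,140:300]=1
X,u,v=pts('scene',m,d2);k=(X[:,2]>.084)&(X[:,2]<.1)
im=np.zeros(d2.shape,np.uint8);im[v[k],u[k]]=1
n,l=cv2.connectedComponents(im)
for i in range(1,n):
    s=X[k][l[v[k],u[k]]==i]
    if len(s)>20: print('scene',len(s),s.mean(0).round(4))
f=np.deg2rad(229.46);print('pred',[ (np.array([.565,-.2575])+y*np.array([np.cos(f),np.sin(f)])).round(4) for y in(.09,.03,-.03,-.09)])
E
```

```text
198 [ 0.6195 -0.1925  0.0874] ((619.8688354492188, -192.5487060546875), (33.42392349243164, 34.799339294433594), 86.60685729980469)
180 [ 0.5859 -0.2366  0.0876] ((586.7870483398438, -237.30943298339844), (32.80211639404297, 32.71723556518555), 61.497039794921875)
190 [ 0.5433 -0.2794  0.0878] ((543.7887573242188, -280.3095703125), (29.86357307434082, 30.904457092285156), 28.836589813232422)
184 [ 0.4987 -0.3277  0.087 ] ((498.844482421875, -327.25225830078125), (32.78099822998047, 33.02830505371094), 84.26889038085938)
scene 140 [ 0.5003 -0.3266  0.087 ]
scene 204 [ 0.5453 -0.2793  0.0865]
scene 187 [ 0.5879 -0.2366  0.087 ]
scene 221 [ 0.6222 -0.1919  0.0864]
pred [array([ 0.5065, -0.3259]), array([ 0.5455, -0.2803]), array([ 0.5845, -0.2347]), array([ 0.6235, -0.1891])]
```

```bash
cat >> h.py <<'E'
def yaw(st):
    M=R.from_quat(st['tcp_rot']).as_matrix(); return np.arctan2(M[1,0],M[0,0])
def plan(tgt,ty,g,nmin=1,step=4.2,smax=.14,start=None):
    """rows from current pose (or start=(xyz,yaw)) to tgt"""
    st=ctrl.get_state()
    p,y=(st['eef_pos'].copy(),yaw(st)) if start is None else start
    dp=np.array(tgt)-p; dy=(ty-y+np.pi/2)%np.pi-np.pi/2
    n=max(nmin,int(np.ceil(np.linalg.norm(dp)*100/step)),int(np.ceil(abs(dy)/smax)))
    out=[]
    print('from',p.round(4),round(y,3),'rows',n)
    for i in range(n):
        a=y+dy*i/n; w=dp*100/n
        tx=np.array([np.cos(a),np.sin(a)]);tyv=np.array([np.sin(a),-np.cos(a)])
        out+=[round(float(w[:2]@tx),2),round(float(w[:2]@tyv),2),round(float(-w[2]),2),round(float(-dy/n),3),g]
    for i in range(0,len(out),60): print(out[i:i+60])
    return p+dp,y+dy
E
python3 - <<'E'
from h import *
plan([.4995,-.327,.17],-.715,6.0)
E
```

```text
from [ 0.2813 -0.6135  0.2312] -1.141 rows 9
[-1.88, -3.53, 0.68, -0.047, 6.0, -1.71, -3.62, 0.68, -0.047, 6.0, -1.54, -3.69, 0.68, -0.047, 6.0, -1.37, -3.76, 0.68, -0.047, 6.0, -1.19, -3.82, 0.68, -0.047, 6.0, -1.0, -3.87, 0.68, -0.047, 6.0, -0.82, -3.92, 0.68, -0.047, 6.0, -0.63, -3.95, 0.68, -0.047, 6.0, -0.45, -3.98, 0.68, -0.047, 6.0]
```

send_rows(
  motion=[-1.9,-3.5,0.7,-0.047,6,-1.7,-3.6,0.7,-0.047,6,-1.5,-3.7,0.7,-0.047,6,-1.4,-3.8,0.7,-0.047,6,-1.2,-3.8,0.7,-0.047,6,-1.0,-3.9,0.7,-0.047,6,-0.8,-3.9,0.7,-0.047,6,-0.6,-3.9,0.7,-0.047,6,-0.5,-4.0,0.7,-0.047,6,0,0,0,0,6],
  grip_force=40,
)

```text
time: 1.45
eef_pos: [0.5045, -0.3185, 0.1669]
tcp_rot: [0.938, -0.346, 0.002, 0.002]
contact_force: [-0.3, 0.9, -0.1]
opening: 0.703
```

```bash
python3 - <<'E'
from h import *
st=ctrl.get_state()
p,d=cams.read_camera('wrist');cv2.imwrite('pics/w1.png',p[:,:,::-1])
print(st['opening'],st['eef_pos'],yaw(st),st['qpos'])
m=np.ones(d.shape,bool)
X,u,v=pts('wrist',m,d,st=st)
k=(X[:,2]>.08)&(X[:,2]<.1)
im=np.zeros(d.shape,np.uint8);im[v[k],u[k]]=1
n,l=cv2.connectedComponents(im)
for i in range(1,n):
    s=X[k][l[v[k],u[k]]==i]
    if len(s)>200: print(len(s),s.mean(0).round(4),((s.min(0)+s.max(0))/2).round(4))
plan([.4995,-.327,.17],-.715,6.0)
E
```

```text
0.7033644677198555 [ 0.50446757 -0.31851971  0.16687304] -0.7056280313959103 [-0.73212933  0.1735345   1.83331796 -0.00260058  1.12913608 -0.02538937]
1980 [ 0.587  -0.238   0.0869] [ 0.5871 -0.2382  0.0851]
1502 [ 0.5447 -0.2805  0.0873] [ 0.5445 -0.2809  0.0877]
1216 [ 0.4996 -0.3285  0.086 ] [ 0.4995 -0.3285  0.0859]
1699 [ 0.6248 -0.5809  0.0934] [ 0.6246 -0.5807  0.0929]
from [ 0.5038 -0.3204  0.1675] -0.707 rows 1
[0.1, 0.78, -0.25, 0.008, 6.0]
```

View pics/w1.png

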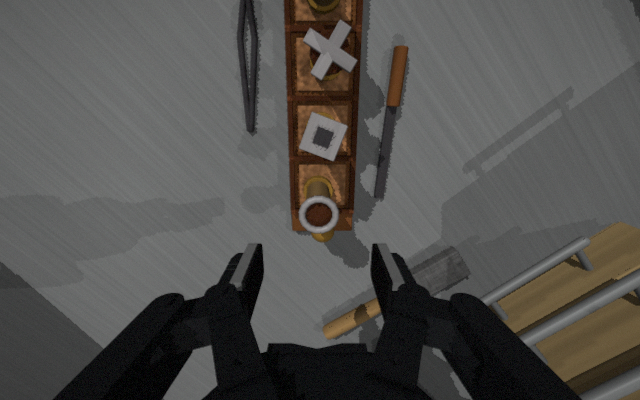

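send_rows(
  motion=[0.1,0.8,0.5,0.008,6,0,0,0,0,6,0,0,0,0,6],
)

```text
time: 1.8
eef_pos: [0.4981, -0.3304, 0.1632]
tcp_rot: [0.936, -0.352, 0.003, 0.004]
contact_force: [-0.8, -0.4, 0.7]
opening: 0.701
```

```bash
python3 - <<'E'
from h import *
plan([.4997,-.3275,.031],-.715,6.0,step=2.5)
E
```

```text
from [ 0.4981 -0.3304  0.1632] -0.719 rows 6
[-0.01, -0.05, 2.2, -0.001, 6.0, -0.01, -0.05, 2.2, -0.001, 6.0, -0.01, -0.05, 2.2, -0.001, 6.0, -0.01, -0.05, 2.2, -0.001, 6.0, -0.01, -0.05, 2.2, -0.001, 6.0, -0.01, -0.05, 2.2, -0.001, 6.0]
```

send_rows(
  motion=[0,-0.1,2.2,0,6,0,-0.1,2.2,0,6,0,0,2.2,0,6,0,-0.1,2.2,0,6,0,0,2.2,0,6,0,0,1.5,0,6,0,0,0,0,6],
)

```text
time: 2.5
eef_pos: [0.4984, -0.34, 0.0379]
tcp_rot: [0.933, -0.359, 0.007, 0.006]
contact_force: [-0.6, -0.2, -0.2]
opening: 0.699
```

```bash
python3 - <<'E'
from h import *
st=ctrl.get_state()
p,d=cams.read_camera('wrist');cv2.imwrite('pics/w2.png',p[:,:,::-1])
plan([.4997,-.3275,.031],-.715,6.0,step=2.5)
E
```

```text
from [ 0.499  -0.3406  0.0391] -0.733 rows 1
[-0.82, -1.02, 0.81, -0.018, 6.0]
```

View pics/w2.png

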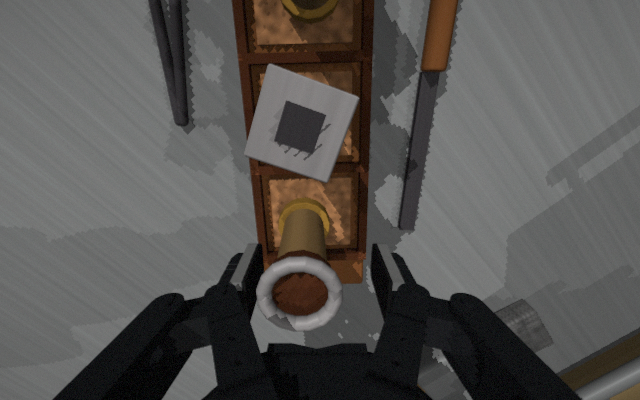

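send_rows(
  motion=[-0.8,-0.5,0,0,6,0,-0.5,0.3,0,6,0,0,0.3,0,6],
)

```text
time: 2.85
eef_pos: [0.5016, -0.3292, 0.0366]
tcp_rot: [0.933, -0.359, 0.011, 0.008]
contact_force: [0.5, 1.0, -0.4]
opening: 0.701
```

```bash
cat >> h.py <<'E'
def show(tag=None):
    st=ctrl.get_state();M=R.from_quat(st['tcp_rot']).as_matrix()
    print('t',round(float(st['time']),2),st['eef_pos'].round(4),'yaw',round(yaw(st),3),'toolz',M[:,2].round(4),'F',st['contact_force'].round(1),'op',round(float(st['opening']),3),'q',st['qpos'].round(2))
    if tag:
        p,d=cams.read_camera('wrist');cv2.imwrite(f'pics/{tag}.png',p[:,:,::-1]);return st,p,d
    return st
E
python3 - <<'E'
from h import *
show('w3')
plan([.4997,-.3275,.031],-.715,6.0,step=2.5)
E
```

```text
t 2.85 [ 0.5016 -0.3292  0.0366] yaw -0.735 toolz [ 0.0157 -0.0222 -0.9996] F [ 0.5  1.  -0.4] op 0.701 q [-0.75  0.34  1.9  -0.01  0.87 -0.01]
from [ 0.5013 -0.3291  0.036 ] -0.734 rows 1
[-0.23, -0.02, 0.5, -0.019, 6.0]
```

View pics/w3.png

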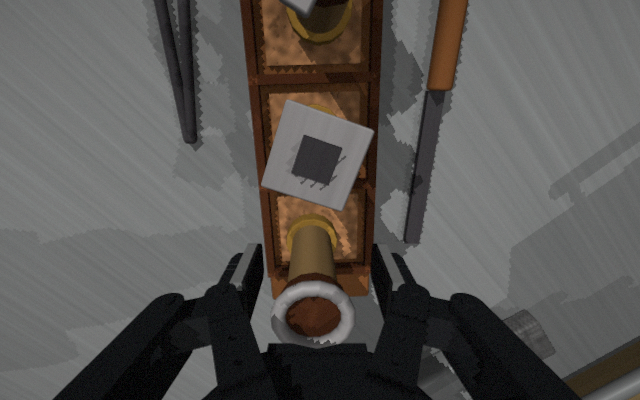

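send_rows(
  motion=[-0.2,0,0.5,-0.019,6,0,0,0,0,2,0,0,0,0,2,0,0,0,0,2,0,0,0,0,2],
  grip_force=40,
)

```text
time: 3.4
eef_pos: [0.5002, -0.3277, 0.0315]
tcp_rot: [0.937, -0.349, 0.011, 0.008]
contact_force: [0.0, -0.0, -1.2]
opening: 0.288
```

```bash
python3 - <<'E'
from h import *
show('w4')
E
```

```text
t 3.4 [ 0.5002 -0.3277  0.0315] yaw -0.713 toolz [ 0.0153 -0.022  -0.9996] F [ 0.  -0.  -1.2] op 0.288 q [-0.75  0.35  1.9  -0.01  0.86 -0.03]
```

View pics/w4.png

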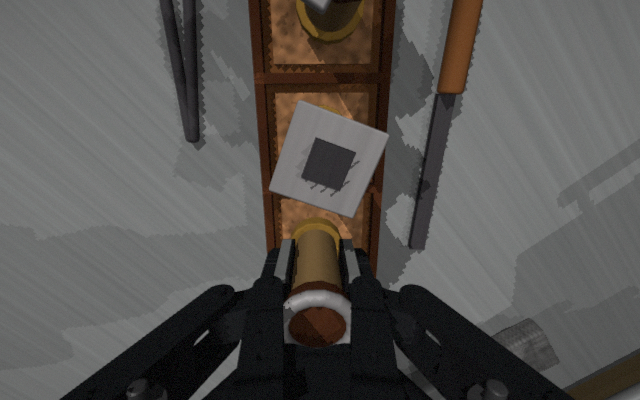

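send_rows(
  motion=[0,0,-1,0,2,0,0,-3,0,2,0,0,-4,0,2,0,0,-4,0,2,0,0,0,0,2],
)

```text
time: 3.95
eef_pos: [0.4974, -0.3245, 0.1555]
tcp_rot: [0.937, -0.349, 0.009, 0.007]
contact_force: [-0.0, -0.4, -0.2]
opening: 0.286
```

```bash
python3 - <<'E'
from h import *
show()
s=plan([.6334,.2102,.14],-1.661,2.0,step=4.5)
E
```

```text
t 3.95 [ 0.4974 -0.3245  0.1555] yaw -0.713 toolz [ 0.0127 -0.0197 -0.9997] F [-0.  -0.4 -0.2] op 0.286 q [-0.75  0.17  1.86 -0.01  1.09 -0.03]
from [ 0.4974 -0.3245  0.1555] -0.713 rows 13
[-1.9, -3.79, 0.12, 0.073, 2.0, -2.17, -3.65, 0.12, 0.073, 2.0, -2.43, -3.48, 0.12, 0.073, 2.0, -2.68, -3.29, 0.12, 0.073, 2.0, -2.91, -3.09, 0.12, 0.073, 2.0, -3.13, -2.87, 0.12, 0.073, 2.0, -3.33, -2.63, 0.12, 0.073, 2.0, -3.51, -2.38, 0.12, 0.073, 2.0, -3.68, -2.12, 0.12, 0.073, 2.0, -3.82, -1.85, 0.12, 0.073, 2.0, -3.94, -1.56, 0.12, 0.073, 2.0, -4.05, -1.27, 0.12, 0.073, 2.0]
[-4.13, -0.97, 0.12, 0.073, 2.0]
```

send_rows(
  motion=[-1.9,-3.8,0,0.073,2,-2.2,-3.6,0,0.073,2,-2.4,-3.5,0,0.073,2,-2.7,-3.3,0,0.073,2,-2.9,-3.1,0,0.073,2,-3.1,-2.9,0,0.073,2,-3.3,-2.6,0,0.073,2,-3.5,-2.4,0,0.073,2,-3.7,-2.1,0,0.073,2,-3.8,-1.8,0,0.073,2,-3.9,-1.6,0,0.073,2,-4,-1.2,0,0.073,2],
)

```text
time: 5.15
eef_pos: [0.6351, 0.1764, 0.1469]
tcp_rot: [-0.683, 0.73, -0.016, -0.003]
contact_force: [-0.3, -0.5, -0.8]
opening: 0.285
```

```bash
python3 - <<'E'
from h import *
show()
s=plan([.6334,.2102,.14],-1.661,2.0,step=4)
E
```

```text
t 5.15 [0.6351 0.1764 0.1469] yaw -1.637 toolz [ 0.0171 -0.0266 -0.9995] F [-0.3 -0.5 -0.8] op 0.285 q [ 0.13  0.32  1.69 -0.03  1.11  1.78]
from [0.6351 0.1764 0.1469] -1.637 rows 1
[-3.36, 0.39, 0.69, 0.024, 2.0]
```

send_rows(
  motion=[-2,0.2,0.3,0.02,2,-0.8,0.1,0.2,0,2,0,0,0,0,2],
)

```text
time: 5.45
eef_pos: [0.6336, 0.2107, 0.1394]
tcp_rot: [-0.678, 0.735, -0.015, -0.003]
contact_force: [-0.9, 0.1, -2.0]
opening: 0.289
```

```bash
python3 - <<'E'
from h import *
st,p,d=show('w5')
r=spotter.trace('empty_rack','wrist')
print([x['conf'] for x in r])
X,u,v=pts('wrist',r[0]['mask'],d,st=st)
k=(X[:,2]<.03)&(X[:,2]>.004);print(np.percentile(X[:,2],[5,50,95]),cv2.minAreaRect((X[k][:,:2]*1000).astype(np.float32)))
p,d=np.load('scene0.npz')['p'],np.load('scene0.npz')['d']
p,d=cams.read_camera('top')
P=cams.camera_params('top')
plan([.6334,.2102,.14],-1.661,2.0,step=4)
E
```

```text
t 5.45 [0.6336 0.2107 0.1394] yaw -1.652 toolz [ 0.016  -0.0259 -0.9995] F [-0.9  0.1 -2. ] op 0.289 q [ 0.18  0.35  1.67 -0.03  1.11  1.85]
[0.68]
[0.0088141  0.01028402 0.01748093] ((621.7979125976562, 211.20635986328125), (70.05205535888672, 85.62577819824219), 85.1677474975586)
from [0.6341 0.2087 0.1401] -1.655 rows 1
[-0.14, 0.08, 0.01, 0.006, 2.0]
```

View pics/w5.png

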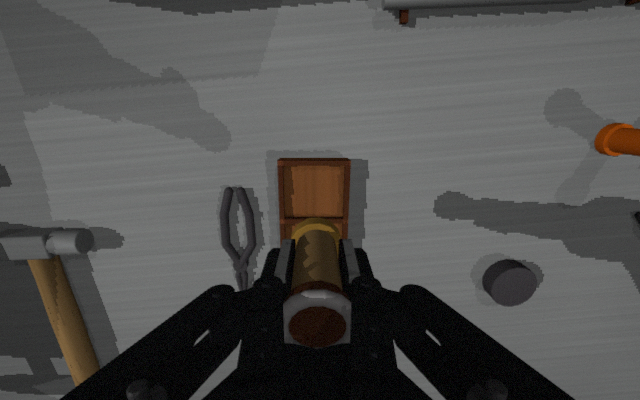

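send_rows(
  motion=[-0.1,0.1,2,0,2,0,0,3,0,2,0,0,2.5,0,2,0,0,0,0,2],
)

```text
time: 6.0
eef_pos: [0.6374, 0.2016, 0.0669]
tcp_rot: [-0.674, 0.738, -0.017, -0.0]
contact_force: [-1.3, -0.3, -1.1]
opening: 0.289
```

```bash
python3 - <<'E'
from h import *
show()
plan([.6334,.2102,.034],-1.661,2.0,step=1)
E
```

```text
t 6.0 [0.6374 0.2016 0.0669] yaw -1.662 toolz [ 0.0229 -0.0265 -0.9994] F [-1.3 -0.3 -1.1] op 0.289 q [ 0.17  0.43  1.71 -0.04  0.98  1.85]
from [0.6374 0.2016 0.0669] -1.662 rows 4
[-0.2, 0.12, 0.82, -0.0, 2.0, -0.2, 0.12, 0.82, -0.0, 2.0, -0.2, 0.12, 0.82, -0.0, 2.0, -0.2, 0.12, 0.82, -0.0, 2.0]
```

send_rows(
  motion=[-0.4,0.2,0.6,0,2,-0.4,0.2,0.8,0,2,0,0,0.8,0,2,0,0,0.4,0,2,0,0,0,0,2],
)

```text
time: 6.5
eef_pos: [0.6376, 0.2081, 0.0437]
tcp_rot: [-0.673, 0.739, -0.019, 0.002]
contact_force: [0.3, 0.4, -0.9]
opening: 0.287
```

```bash
python3 - <<'E'
from h import *
show('w6')
plan([.6334,.2102,.029],-1.661,2.0,step=1)
E
```

```text
t 6.5 [0.6376 0.2081 0.0437] yaw -1.664 toolz [ 0.0297 -0.0255 -0.9992] F [ 0.3  0.4 -0.9] op 0.287 q [ 0.18  0.47  1.71 -0.04  0.94  1.86]
from [0.6378 0.2082 0.044 ] -1.664 rows 2
[-0.08, 0.23, 0.75, -0.002, 2.0, -0.08, 0.23, 0.75, -0.002, 2.0]
```

View pics/w6.png

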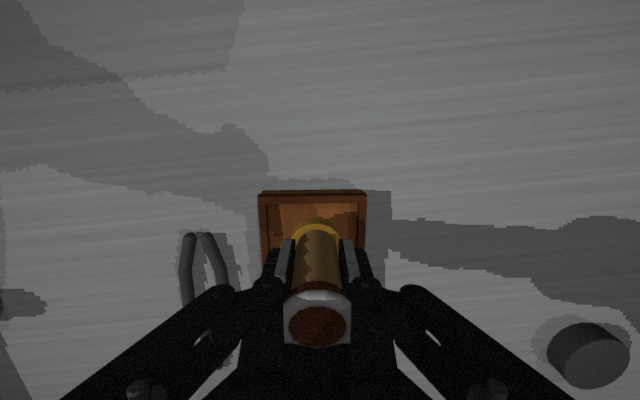

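send_rows(
  motion=[-0.1,0.5,0.9,0,2,0,0,0.7,0,2,0,0,0,0,2],
)

```text
time: 6.85
eef_pos: [0.6348, 0.2098, 0.0289]
tcp_rot: [-0.673, 0.739, -0.021, 0.004]
contact_force: [0.3, -0.1, 0.8]
opening: 0.289
```

```bash
python3 - <<'E'
from h import *
show()
plan([.6334,.2102,.029],-1.661,2.0,step=1)
E
```

```text
t 6.85 [0.6348 0.2098 0.0289] yaw -1.664 toolz [ 0.0346 -0.0249 -0.9991] F [ 0.3 -0.1  0.8] op 0.289 q [ 0.18  0.48  1.72 -0.04  0.91  1.87]
from [0.6348 0.2098 0.0289] -1.664 rows 1
[-0.03, 0.14, -0.01, -0.003, 2.0]
```

send_rows(
  motion=[0,0,0.15,0,2,0,0,0,0,2],
)

```text
time: 7.05
eef_pos: [0.636, 0.2097, 0.0289]
tcp_rot: [-0.673, 0.739, -0.022, 0.005]
contact_force: [-0.4, 0.2, -1.3]
opening: 0.288
```

```bash
python3 - <<'E'
from h import *
show()
E
```

```text
t 7.05 [0.636  0.2097 0.0289] yaw -1.664 toolz [ 0.037 -0.025 -0.999] F [-0.4  0.2 -1.3] op 0.288 q [ 0.18  0.48  1.72 -0.04  0.91  1.87]
```

send_rows(
  motion=[0,0.1,0.25,0,2,0,0,0,0,2],
)

```text
time: 7.25
eef_pos: [0.6373, 0.2098, 0.0289]
tcp_rot: [-0.673, 0.739, -0.023, 0.007]
contact_force: [-0.5, -0.6, -1.5]
opening: 0.286
```

```bash
python3 - <<'E'
from h import *
show()
E
```

```text
t 7.25 [0.6373 0.2098 0.0289] yaw -1.664 toolz [ 0.0417 -0.0248 -0.9988] F [-0.5 -0.6 -1.5] op 0.286 q [ 0.18  0.48  1.72 -0.04  0.9   1.87]
```

send_rows(
  motion=[0,0,0,0,3.2,0,0,0,0,4.5,0,0,0,0,6,0,0,0,0,6],
)

```text
time: 7.65
eef_pos: [0.6362, 0.2098, 0.0275]
tcp_rot: [-0.673, 0.739, -0.022, 0.006]
contact_force: [-0.0, 0.5, -0.2]
opening: 0.701
```

```bash
python3 - <<'E'
from h import *
show('w7')
E
```

```text
t 7.65 [0.6362 0.2098 0.0275] yaw -1.664 toolz [ 0.0396 -0.0247 -0.9989] F [-0.   0.5 -0.2] op 0.701 q [ 0.18  0.48  1.72 -0.04  0.9   1.87]
```

View pics/w7.png

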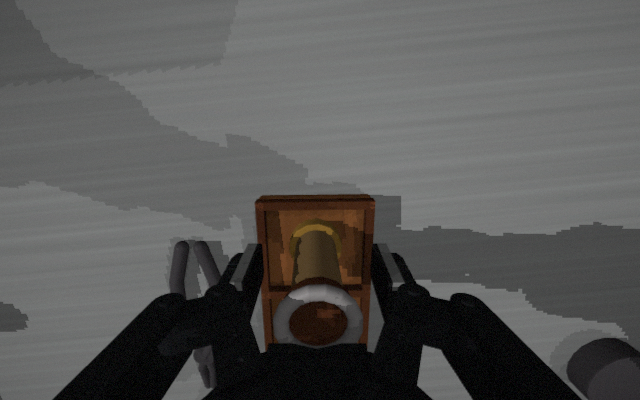

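```bash
cat >> h.py <<'E'
def plan(tgt,ty,g,nmin=1,step=4.5,smax=.14,start=None):
    st=ctrl.get_state()
    if start is None: p,y,M0=st['eef_pos'].copy(),yaw(st),R.from_quat(st['tcp_rot'])
    else: p,y,M0=start
    dp=np.array(tgt)-p; dy=(ty-y+np.pi/2)%np.pi-np.pi/2
    n=max(nmin,int(np.ceil(np.linalg.norm(dp)*100/step)),int(np.ceil(abs(dy)/smax)))
    print('from',p.round(4),round(y,3),'rows',n)
    for i in range(n):
        M=M0*R.from_rotvec([0,0,-dy*i/n])
        w=M.inv().apply(dp*100/n)
        print(*[round(float(x),1) for x in w],round(float(-dy/n),3),g,sep=', ',end=', ' if i<n-1 else '\n')
    return p+dp,y+dy,M0*R.from_rotvec([0,0,-dy])
E
python3 - <<'E'
from h import *
s=plan([.635,.21,.15],-1.664,6)
s=plan([.5445,-.280,.15],-.715,6,start=s)
E
```

```text
from [0.6362 0.2098 0.0274] -1.664 rows 3
0.1, -0.1, -4.1, 0.0, 6, 0.1, -0.1, -4.1, 0.0, 6, 0.1, -0.1, -4.1, 0.0, 6
from [0.635 0.21  0.15 ] -1.664 rows 12
4.1, 0.4, 0.1, -0.079, 6, 4.1, 0.7, 0.1, -0.079, 6, 4.0, 1.0, 0.1, -0.079, 6, 3.9, 1.3, 0.1, -0.079, 6, 3.8, 1.6, 0.1, -0.079, 6, 3.7, 1.9, 0.1, -0.079, 6, 3.5, 2.2, 0.1, -0.079, 6, 3.3, 2.5, 0.1, -0.079, 6, 3.1, 2.7, 0.1, -0.079, 6, 2.9, 3.0, 0.1, -0.079, 6, 2.6, 3.2, 0.1, -0.079, 6, 2.4, 3.4, 0.1, -0.079, 6
```

send_rows(
  motion=[0,0,-3,0,6,0.1,-0.1,-4.5,0,6,0.1,-0.1,-4.5,0,6,0,0,0,0,6],
)

```text
time: 8.1
eef_pos: [0.6313, 0.2103, 0.1475]
tcp_rot: [-0.673, 0.739, -0.02, 0.003]
contact_force: [0.3, 0.0, 1.8]
opening: 0.699
```

send_rows(
  motion=[4.1,0.4,0,-0.079,6,4.1,0.7,0,-0.079,6,4.0,1.0,0,-0.079,6,3.9,1.3,0,-0.079,6,3.8,1.6,0,-0.079,6,3.7,1.9,0,-0.079,6,3.5,2.2,0,-0.079,6,3.3,2.5,0,-0.079,6,3.1,2.7,0,-0.079,6,2.9,3.0,0,-0.079,6,2.6,3.2,0,-0.079,6,2.0,3.0,0,-0.079,6],
)

```text
time: 9.3
eef_pos: [0.5469, -0.2853, 0.1526]
tcp_rot: [0.945, -0.327, 0.019, 0.005]
contact_force: [0.8, -0.1, -0.2]
opening: 0.701
```

```bash
python3 - <<'E'
from h import *
show()
plan([.5445,-.2803,.14],-.715,6)
E
```

```text
t 9.3 [ 0.5469 -0.2853  0.1526] yaw -0.667 toolz [ 0.0327 -0.0219 -0.9992] F [ 0.8 -0.1 -0.2] op 0.701 q [-0.65  0.21  1.81  0.    1.07  0.02]
from [ 0.5469 -0.2853  0.1526] -0.667 rows 1
-0.6, -0.2, 1.2, 0.048, 6
```

send_rows(
  motion=[-0.6,-0.2,0,0.04,6,0,0,-0.2,0,6,0,0,-0.2,0,6,0,0,-0.2,0,6,0,0,-0.2,0,6],
)

```text
time: 9.8
eef_pos: [0.5413, -0.2839, 0.1583]
tcp_rot: [0.937, -0.348, 0.018, 0.005]
contact_force: [0.2, -0.1, 0.4]
opening: 0.701
```

```bash
python3 - <<'E'
from h import *
show()
plan([.5445,-.2803,.14],-.715,6)
E
```

```text
t 9.8 [ 0.5413 -0.2839  0.1583] yaw -0.71 toolz [ 0.0301 -0.0213 -0.9993] F [ 0.2 -0.1  0.4] op 0.701 q [-0.65  0.2   1.82  0.    1.08  0.06]
from [ 0.5413 -0.2839  0.1583] -0.71 rows 1
-0.1, -0.5, 1.8, 0.005, 6
```

```bash
python3 - <<'E'
from h import *
plan([.5445,-.2803,.06],-.715,6)
E
```

```text
from [ 0.5413 -0.2839  0.1583] -0.71 rows 3
-0.1, -0.1, 3.3, 0.002, 6, -0.1, -0.1, 3.3, 0.002, 6, -0.1, -0.1, 3.3, 0.002, 6
```

send_rows(
  motion=[-0.2,-0.5,3.0,0,6,0,0,0,0,6],
)

```text
time: 10.0
eef_pos: [0.5452, -0.2785, 0.1293]
tcp_rot: [0.938, -0.346, 0.019, 0.005]
contact_force: [0.1, 0.3, -0.4]
opening: 0.699
```

```bash
python3 - <<'E'
from h import *
show('w8')
plan([.5445,-.2803,.0305],-.715,6)
E
```

```text
t 10.0 [ 0.5452 -0.2785  0.1293] yaw -0.708 toolz [ 0.0324 -0.0229 -0.9992] F [ 0.1  0.3 -0.4] op 0.699 q [-0.64  0.23  1.84  0.    1.03  0.07]
from [ 0.547  -0.2801  0.1327] -0.708 rows 3
-0.2, 0.1, 3.4, 0.002, 6, -0.2, 0.1, 3.4, 0.002, 6, -0.2, 0.1, 3.4, 0.002, 6
```

View pics/w8.png

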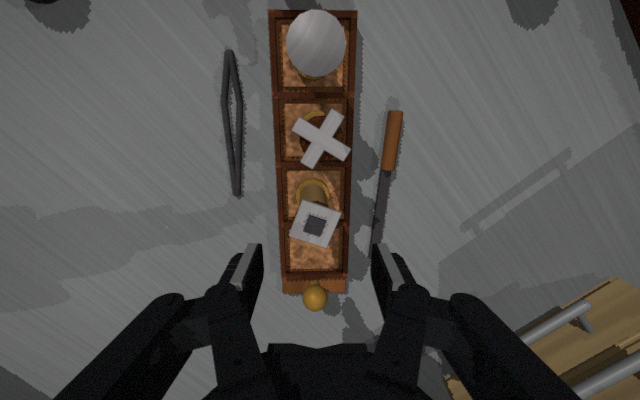

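send_rows(
  motion=[-0.3,0,2.5,0,6,-0.2,0,3.5,0,6,-0.2,0.1,3.5,0,6,0,0,0,0,6],
)

```text
time: 10.45
eef_pos: [0.5508, -0.2818, 0.0445]
tcp_rot: [0.938, -0.345, 0.029, 0.008]
contact_force: [-0.1, 0.1, -1.4]
opening: 0.704
```

```bash
python3 - <<'E'
from h import *
show('w9')
plan([.5445,-.2803,.031],-.715,6)
E
```

```text
t 10.45 [ 0.5508 -0.2818  0.0445] yaw -0.704 toolz [ 0.0495 -0.036  -0.9981] F [-0.1  0.1 -1.4] op 0.704 q [-0.64  0.35  1.87  0.    0.86  0.07]
from [ 0.5529 -0.2832  0.0478] -0.704 rows 1
-0.9, 0.3, 1.6, 0.011, 6
```

View pics/w9.png

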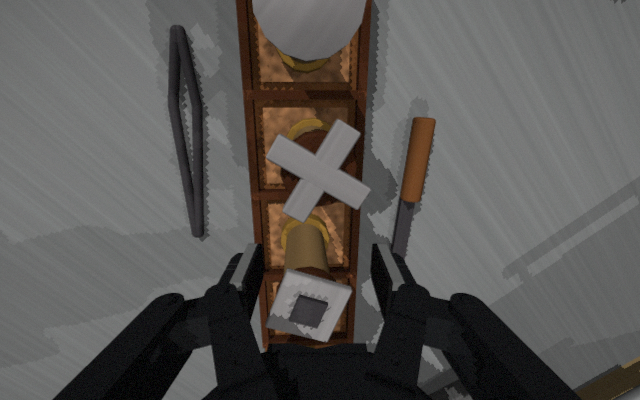

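send_rows(
  motion=[-0.9,0.3,-1,0,6,-0.1,0,-1,0,6,-0.1,0,-1,0,6,-0.1,0,-1,0,6],
)

```text
time: 10.9
eef_pos: [0.5439, -0.2789, 0.098]
tcp_rot: [0.938, -0.344, 0.038, 0.011]
contact_force: [0.1, -0.6, 0.5]
opening: 0.698
```

```bash
python3 - <<'E'
from h import *
s=show();print(s['qpos'])
plan([.5445,-.2803,.031],-.715,6)
E
```

```text
t 10.9 [ 0.5439 -0.2789  0.098 ] yaw -0.703 toolz [ 0.0645 -0.047  -0.9968] F [ 0.1 -0.6  0.5] op 0.698 q [-0.64  0.25  1.88  0.    0.93  0.06]
[-6.39956670e-01  2.50335373e-01  1.88345237e+00  1.03659977e-03
  9.27964950e-01  6.26892810e-02]
from [ 0.5439 -0.2789  0.098 ] -0.703 rows 2
-0.2, 0.1, 3.3, 0.006, 6, -0.2, 0.1, 3.3, 0.006, 6
```

send_rows(
  motion=[0,0,-5,0,6,0,0,0,0,6,0,0,0,0,6],
)

```text
time: 11.2
eef_pos: [0.5433, -0.2781, 0.1542]
tcp_rot: [0.938, -0.344, 0.044, 0.012]
contact_force: [-0.2, 0.1, -1.0]
opening: 0.701
```

```bash
python3 - <<'E'
from h import *
s=show();print(s['qpos'][[1,2,4]],s['qpos'][[1,2,4]].sum()-np.pi)
E
```

```text
t 11.2 [ 0.5433 -0.2781  0.1542] yaw -0.703 toolz [ 0.0733 -0.0534 -0.9959] F [-0.2  0.1 -1. ] op 0.701 q [-0.64  0.17  1.86  0.    1.02  0.06]
[0.17294502 1.860933   1.01687959] -0.09083504237531859
```

send_rows(
  motion=[0,0,0,0,6],
)

```text
time: 11.3
eef_pos: [0.5441, -0.2787, 0.1562]
tcp_rot: [0.938, -0.344, 0.045, 0.013]
contact_force: [-0.4, 0.4, -0.6]
opening: 0.701
```

```bash
python3 - <<'E'
from h import *
s=show();print(s['qpos'][[1,2,4]],s['qpos'][[1,2,4]].sum()-np.pi)
E
```

```text
t 11.3 [ 0.5441 -0.2787  0.1562] yaw -0.703 toolz [ 0.0762 -0.0555 -0.9955] F [-0.4  0.4 -0.6] op 0.701 q [-0.64  0.17  1.86  0.    1.02  0.06]
[0.17119846 1.85919779 1.01680754] -0.09438886342680908
```

send_rows(
  motion=[4,0,0,0,6,0,0,0,0,6,0,0,0,0,6],
)

```text
time: 11.6
eef_pos: [0.5724, -0.3026, 0.1551]
tcp_rot: [0.938, -0.344, 0.041, 0.012]
contact_force: [-1.1, 0.2, -0.3]
opening: 0.705
```

```bash
python3 - <<'E'
from h import *
s=show();print(s['qpos'][[1,2,4]],s['qpos'][[1,2,4]].sum()-np.pi)
E
```

```text
t 11.6 [ 0.5724 -0.3026  0.1551] yaw -0.703 toolz [ 0.0684 -0.0496 -0.9964] F [-1.1  0.2 -0.3] op 0.705 q [-0.64  0.25  1.76  0.    1.04  0.06]
[0.2529716  1.76418808 1.03988323] -0.08454974857999087
```

send_rows(
  motion=[-4,0,0,0,6,0,0,0,0,6,0,0,0,0,6],
)

```text
time: 11.9
eef_pos: [0.5377, -0.2737, 0.1461]
tcp_rot: [0.938, -0.344, 0.036, 0.01]
contact_force: [0.9, -0.3, 0.4]
opening: 0.704
```

```bash
python3 - <<'E'
from h import *
s=show();print(s['qpos'][[1,2,4]],s['qpos'][[1,2,4]].sum()-np.pi)
E
```

```text
t 11.9 [ 0.5377 -0.2737  0.1461] yaw -0.703 toolz [ 0.0602 -0.0436 -0.9972] F [ 0.9 -0.3  0.4] op 0.704 q [-0.64  0.18  1.87  0.    1.02  0.06]
[0.17589687 1.87318119 1.01811238] -0.07440221316801487
```

send_rows(
  motion=[4,0,0,0,6,0,0,0,0,6,-4,0,0,0,6,0,0,0,0,6,4,0,0,0,6,0,0,0,0,6,-4,0,0,0,6,0,0,0,0,6,0,0,0,0,6],
)

```text
time: 12.8
eef_pos: [0.5332, -0.2701, 0.1391]
tcp_rot: [0.939, -0.344, 0.028, 0.008]
contact_force: [0.2, -1.0, 0.5]
opening: 0.699
```

```bash
python3 - <<'E'
from h import *
s=show();print(s['qpos'][[1,2,4]],s['qpos'][[1,2,4]].sum()-np.pi)
E
```

```text
t 12.8 [ 0.5332 -0.2701  0.1391] yaw -0.703 toolz [ 0.048  -0.0342 -0.9983] F [ 0.2 -1.   0.5] op 0.699 q [-0.64  0.18  1.88  0.    1.02  0.06]
[0.17998084 1.88203497 1.0205972 ] -0.05897964470758055
```

send_rows(
  motion=[0,0,4,0,6,0,0,0,0,6,0,0,0,0,6],
)

```text
time: 13.1
eef_pos: [0.539, -0.2742, 0.1037]
tcp_rot: [0.938, -0.344, 0.033, 0.009]
contact_force: [0.4, -0.1, 0.5]
opening: 0.7
```

```bash
python3 - <<'E'
from h import *
s=show();print(s['qpos'][[1,2,4]],s['qpos'][[1,2,4]].sum()-np.pi)
E
```

```text
t 13.1 [ 0.539  -0.2742  0.1037] yaw -0.703 toolz [ 0.0557 -0.0398 -0.9977] F [ 0.4 -0.1  0.5] op 0.7 q [-0.64  0.23  1.89  0.    0.95  0.06]
[0.234806   1.89000378 0.94829587] -0.06848700929562535
```

send_rows(
  motion=[0,0,-4,0,6,0,0,0,0,6,0,0,0,0,6],
)

```text
time: 13.4
eef_pos: [0.5389, -0.2743, 0.1498]
tcp_rot: [0.938, -0.344, 0.036, 0.01]
contact_force: [0.7, 0.4, 0.1]
opening: 0.7
```

```bash
python3 - <<'E'
from h import *
s=show();print(s['qpos'][[1,2,4]],s['qpos'][[1,2,4]].sum()-np.pi)
E
```

```text
t 13.4 [ 0.5389 -0.2743  0.1498] yaw -0.703 toolz [ 0.0599 -0.0429 -0.9973] F [0.7 0.4 0.1] op 0.7 q [-0.64  0.17  1.87  0.    1.03  0.06]
[0.17470843 1.86714453 1.02599443] -0.07374527496373062
```

send_rows(
  motion=[5,0,0,0,6,0,0,0,0,6,0,0,0,0,6,-5,0,0,0,6,0,0,0,0,6,0,0,0,0,6,5,0,0,0,6,0,0,0,0,6,0,0,0,0,6,-5,0,0,0,6,0,0,0,0,6,0,0,0,0,6],
)

```text
time: 14.6
eef_pos: [0.5271, -0.2649, 0.1363]
tcp_rot: [0.939, -0.344, 0.021, 0.005]
contact_force: [1.1, -0.7, 0.6]
opening: 0.702
```

```bash
python3 - <<'E'
from h import *
s=show();print(s['qpos'][[1,2,4]],s['qpos'][[1,2,4]].sum()-np.pi)
E
```

```text
t 14.6 [ 0.5271 -0.2649  0.1363] yaw -0.702 toolz [ 0.0354 -0.0245 -0.9991] F [ 1.1 -0.7  0.6] op 0.702 q [-0.64  0.17  1.89  0.    1.03  0.06]
[0.17498893 1.89307058 1.03047133] -0.043061810221829866
```

send_rows(
  motion=[5,0,-0.4,0,6,0,0,0,0,6,0,0,0,0,6,-5,0,-0.4,0,6,0,0,0,0,6,0,0,0,0,6,5,0,-0.4,0,6,0,0,0,0,6,0,0,0,0,6,-5,0,-0.4,0,6,0,0,0,0,6,0,0,0,0,6],
)

```text
time: 15.8
eef_pos: [0.5191, -0.2583, 0.1454]
tcp_rot: [0.939, -0.344, 0.013, 0.003]
contact_force: [0.7, 0.3, 1.7]
opening: 0.7
```

```bash
python3 - <<'E'
from h import *
s=show();print(s['qpos'][[1,2,4]],s['qpos'][[1,2,4]].sum()-np.pi)
plan([.5445,-.2803,.13],-.715,6)
E
```

```text
t 15.8 [ 0.5191 -0.2583  0.1454] yaw -0.702 toolz [ 0.0219 -0.0141 -0.9997] F [0.7 0.3 1.7] op 0.7 q [-0.64  0.15  1.9   0.    1.06  0.06]
[0.15110192 1.90167867 1.06279885] -0.026013209812707494
from [ 0.5191 -0.2583  0.1454] -0.702 rows 1
3.3, 0.0, 1.6, 0.013, 6
```

send_rows(
  motion=[3.4,0,1.6,0.013,6,0,0,0,0,6,0,0,0,0,6],
)

```text
time: 16.1
eef_pos: [0.5482, -0.2822, 0.1337]
tcp_rot: [0.937, -0.35, 0.016, 0.004]
contact_force: [-0.7, 0.0, 0.6]
opening: 0.704
```

```bash
python3 - <<'E'
from h import *
s=show();print(s['qpos'][[1,2,4]].sum()-np.pi)
plan([.5445,-.2803,.031],-.715,6)
E
```

```text
t 16.1 [ 0.5482 -0.2822  0.1337] yaw -0.715 toolz [ 0.027  -0.0177 -0.9995] F [-0.7  0.   0.6] op 0.704 q [-0.64  0.24  1.82  0.    1.05  0.07]
-0.03225160990564735
from [ 0.5482 -0.2822  0.1337] -0.715 rows 3
-0.2, 0.0, 3.4, 0.0, 6, -0.2, 0.0, 3.4, 0.0, 6, -0.2, 0.0, 3.4, 0.0, 6
```

send_rows(
  motion=[-0.4,0,4.8,0,6,0,0,0,0,6,0,0,0,0,6],
)

```text
time: 16.4
eef_pos: [0.5505, -0.2833, 0.0925]
tcp_rot: [0.937, -0.349, 0.022, 0.005]
contact_force: [-0.1, 0.4, 1.5]
opening: 0.698
```

```bash
python3 - <<'E'
from h import *
s=show();print(s['qpos'][[1,2,4]].sum()-np.pi)
plan([.5445,-.2803,.031],-.715,6)
E
```

```text
t 16.4 [ 0.5505 -0.2833  0.0925] yaw -0.714 toolz [ 0.0373 -0.0254 -0.999 ] F [-0.1  0.4  1.5] op 0.698 q [-0.64  0.29  1.84  0.    0.96  0.07]
-0.045076111628962856
from [ 0.5505 -0.2833  0.0925] -0.714 rows 2
-0.5, 0.1, 3.1, 0.0, 6, -0.5, 0.1, 3.1, 0.0, 6
```

send_rows(
  motion=[-1.2,0.1,4.0,0,6,0,0,0,0,6,-0.5,0,2.5,0,6,0,0,0,0,6,0,0,0,0,6],
)

```text
time: 16.9
eef_pos: [0.5486, -0.2809, 0.0434]
tcp_rot: [0.937, -0.349, 0.034, 0.009]
contact_force: [0.5, 0.3, -0.5]
opening: 0.703
```

```bash
python3 - <<'E'
from h import *
s=show('w10');print(s[0]['qpos'][[1,2,4]].sum()-np.pi)
plan([.5445,-.2803,.031],-.715,6)
E
```

```text
t 16.9 [ 0.5486 -0.2809  0.0434] yaw -0.713 toolz [ 0.0577 -0.0404 -0.9975] F [ 0.5  0.3 -0.5] op 0.703 q [-0.64  0.34  1.88  0.    0.84  0.07]
-0.0704711158497191
from [ 0.5483 -0.2806  0.0431] -0.714 rows 1
-0.4, 0.2, 1.2, 0.001, 6
```

View pics/w10.png

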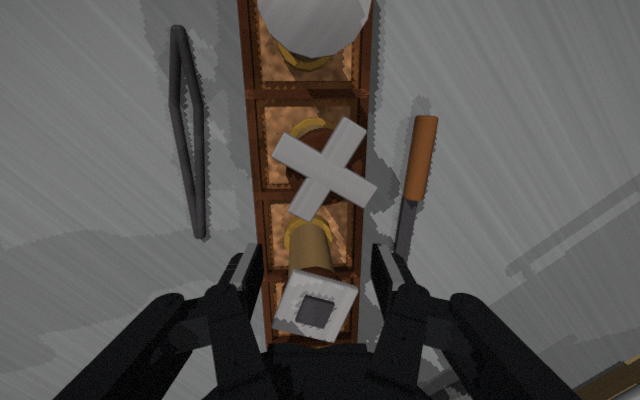

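send_rows(
  motion=[-0.5,0.2,1.3,0,6,0,0,0,0,4,0,0,0,0,2,0,0,0,0,2,0,0,0,0,2,0,0,0,0,2],
)

```text
time: 17.55
eef_pos: [0.546, -0.281, 0.0339]
tcp_rot: [0.936, -0.349, 0.037, 0.01]
contact_force: [-0.4, 0.2, 0.2]
opening: 0.29
```

```bash
python3 - <<'E'
from h import *
s=show('w11');print(s[0]['qpos'][[1,2,4]].sum()-np.pi)
E
```

```text
t 17.55 [ 0.546  -0.281   0.0339] yaw -0.713 toolz [ 0.0622 -0.0437 -0.9971] F [-0.4  0.2  0.2] op 0.29 q [-0.64  0.35  1.89  0.    0.82  0.07]
-0.07602713094549962
```

View pics/w11.png

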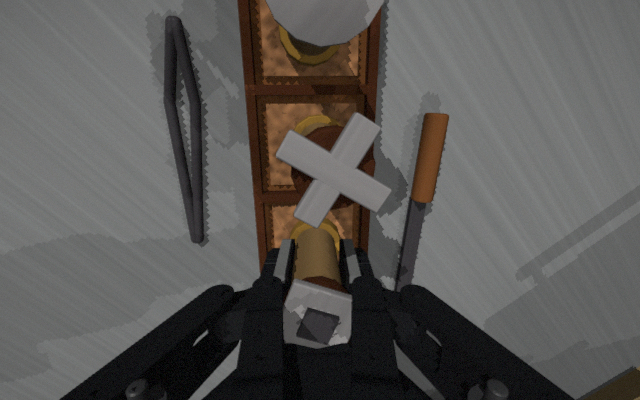

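send_rows(
  motion=[0.1,0,-1.5,0,2,0.1,0,-2.2,0,2,0.1,0,-2.2,0,2,0.1,0,-2.2,0,2,0.1,0,-2.2,0,2,0,0,-1,0,2,0,0,0,0,2],
)

```text
time: 18.3
eef_pos: [0.5423, -0.279, 0.1543]
tcp_rot: [0.936, -0.349, 0.037, 0.01]
contact_force: [-0.2, -0.1, -1.3]
opening: 0.292
```

```bash
python3 - <<'E'
from h import *
s=show();print(s['qpos'][[1,2,4]].sum()-np.pi)
plan([.575,.2156,.15],-1.661,2)
E
```

```text
t 18.3 [ 0.5423 -0.279   0.1543] yaw -0.713 toolz [ 0.0619 -0.0435 -0.9971] F [-0.2 -0.1 -1.3] op 0.292 q [-0.64  0.18  1.85  0.    1.03  0.07]
-0.0756787744153895
from [ 0.5423 -0.279   0.1543] -0.713 rows 12
-2.5, -3.3, -0.1, 0.079, 2, -2.7, -3.1, -0.1, 0.079, 2, -3.0, -2.9, -0.1, 0.079, 2, -3.2, -2.6, -0.1, 0.079, 2, -3.4, -2.4, -0.1, 0.079, 2, -3.6, -2.1, -0.1, 0.079, 2, -3.7, -1.8, -0.1, 0.079, 2, -3.8, -1.5, -0.1, 0.079, 2, -4.0, -1.2, -0.1, 0.079, 2, -4.0, -0.9, -0.1, 0.079, 2, -4.1, -0.6, -0.1, 0.079, 2, -4.1, -0.2, -0.1, 0.079, 2
```

send_rows(
  motion=[-2.5,-3.3,-0.1,0.079,2,-2.7,-3.1,-0.1,0.079,2,-3.0,-2.9,-0.1,0.079,2,-3.2,-2.6,-0.1,0.079,2,-3.4,-2.4,-0.1,0.079,2,-3.6,-2.1,-0.1,0.079,2,-3.7,-1.8,-0.1,0.079,2,-3.8,-1.5,-0.1,0.079,2,-4.0,-1.2,-0.1,0.079,2,-4.0,-0.9,-0.1,0.079,2,-4.1,-0.6,-0.1,0.079,2,-3,-0.2,-0.1,0.06,2],
)

```text
time: 19.5
eef_pos: [0.58, 0.2181, 0.1347]
tcp_rot: [-0.663, 0.748, -0.032, 0.002]
contact_force: [0.0, -0.6, -1.3]
opening: 0.29
```

```bash
python3 - <<'E'
from h import *
s=show();print(s['qpos'][[1,2,4]].sum()-np.pi)
plan([.5737,.2156,.15],-1.661,2)
E
```

```text
t 19.5 [0.58   0.2181 0.1347] yaw -1.691 toolz [ 0.0457 -0.0444 -0.998 ] F [ 0.  -0.6 -1.3] op 0.29 q [ 0.22  0.25  1.81 -0.06  1.05  1.94]
-0.034249382306796416
from [0.58   0.2181 0.1347] -1.691 rows 1
0.4, 0.5, -1.5, -0.03, 2
```

send_rows(
  motion=[0.4,5,-0.8,-0.03,2,0,0,0,0,2,0,0,0,0,2,0,-5,-0.6,0,2,0,0,0,0,2,0,0,0,0,2,0,5,-0.5,0,2,0,0,0,0,2,0,0,0,0,2,0,-5,-0.5,0,2,0,0,0,0,2,0,0,0,0,2],
)

```text
time: 20.7
eef_pos: [0.5631, 0.2148, 0.1299]
tcp_rot: [-0.676, 0.737, -0.019, -0.02]
contact_force: [-0.5, -0.2, -1.4]
opening: 0.289
```

```bash
python3 - <<'E'
from h import *
s=show();print(s['qpos'][[1,2,4]].sum()-np.pi)
plan([.5737,.2156,.14],-1.661,2)
E
```

```text
t 20.7 [0.5631 0.2148 0.1299] yaw -1.657 toolz [-0.0041 -0.0547 -0.9985] F [-0.5 -0.2 -1.4] op 0.289 q [ 0.22  0.24  1.82 -0.06  1.09  1.9 ]
0.016620607239124396
from [0.5631 0.2148 0.1299] -1.657 rows 1
-0.1, -1.0, -1.0, 0.004, 2
```

send_rows(
  motion=[-0.2,-1.0,1.0,0,2,-0.1,0,2.2,0,2,-0.1,0,2.2,0,2,-0.1,0,2,0,2,0,0,0,0,2],
)

```text
time: 21.2
eef_pos: [0.5822, 0.2157, 0.0624]
tcp_rot: [-0.675, 0.737, -0.024, -0.012]
contact_force: [-0.7, -0.0, -1.0]
opening: 0.289
```

```bash
python3 - <<'E'
from h import *
s=show('w12');print(s[0]['qpos'][[1,2,4]].sum()-np.pi)
plan([.5737,.2156,.031],-1.661,2,step=2)
E
```

```text
t 21.2 [0.5822 0.2157 0.0624] yaw -1.66 toolz [ 0.0149 -0.0509 -0.9986] F [-0.7 -0.  -1. ] op 0.289 q [ 0.21  0.36  1.82 -0.06  0.96  1.91]
-0.00284618062794717
from [0.5835 0.216  0.0644] -1.66 rows 2
-0.0, 0.5, 1.7, 0.001, 2, -0.0, 0.5, 1.7, 0.001, 2
```

View pics/w12.png

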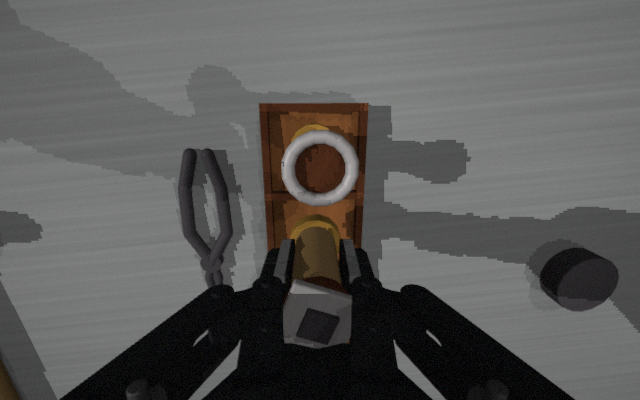

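send_rows(
  motion=[0,1.4,0,0,2,0,0,0,0,2],
)

```text
time: 21.45
eef_pos: [0.572, 0.2177, 0.0679]
tcp_rot: [-0.675, 0.737, -0.026, -0.007]
contact_force: [-0.3, -0.1, -2.1]
opening: 0.29
```

```bash
python3 - <<'E'
from h import *
s=show();print(s['qpos'][[1,2,4]].sum()-np.pi)
plan([.5737,.2156,.031],-1.661,2,step=2)
E
```

```text
t 21.45 [0.572  0.2177 0.0679] yaw -1.66 toolz [ 0.0244 -0.0489 -0.9985] F [-0.3 -0.1 -2.1] op 0.29 q [ 0.22  0.33  1.85 -0.07  0.95  1.92]
-0.01218766303813057
from [0.572  0.2177 0.0679] -1.66 rows 2
0.0, -0.0, 1.8, 0.0, 2, 0.0, -0.0, 1.8, 0.0, 2
```

send_rows(
  motion=[0,0.1,1.9,0,2,0,0.1,1.9,0,2,0,0,0,0,2],
)

```text
time: 21.75
eef_pos: [0.5773, 0.2173, 0.0367]
tcp_rot: [-0.675, 0.737, -0.03, -0.001]
contact_force: [-1.1, 0.0, -1.1]
opening: 0.291
```

```bash
python3 - <<'E'
from h import *
s=show('w13');print(s[0]['qpos'][[1,2,4]].sum()-np.pi)
plan([.5737,.2156,.031],-1.661,2,step=2)
E
```

```text
t 21.75 [0.5773 0.2173 0.0367] yaw -1.66 toolz [ 0.0392 -0.046  -0.9982] F [-1.1  0.  -1.1] op 0.291 q [ 0.22  0.38  1.85 -0.07  0.89  1.92]
-0.027217274939459024
from [0.5785 0.2176 0.0384] -1.66 rows 1
0.2, 0.5, 0.7, 0.001, 2
```

View pics/w13.png

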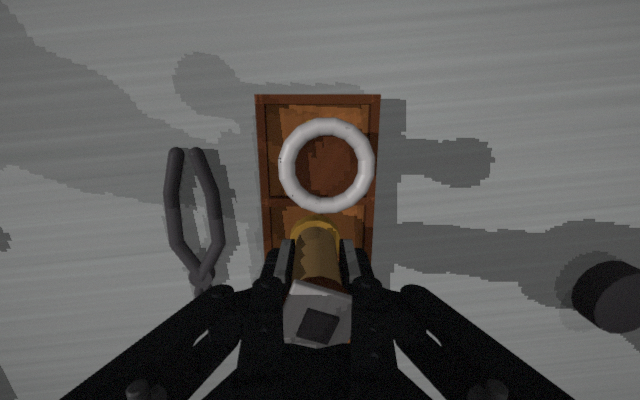

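send_rows(
  motion=[0.1,0.6,0.8,0,2,0,0,0,0,2,0,0,0,0,2],
)

```text
time: 22.1
eef_pos: [0.5757, 0.2174, 0.0341]
tcp_rot: [-0.675, 0.737, -0.033, 0.003]
contact_force: [0.3, -0.3, -0.7]
opening: 0.29
```

```bash
python3 - <<'E'
from h import *
s=show();print(s['qpos'][[1,2,4]].sum()-np.pi, s['wrist_torque'])
plan([.5737,.2156,.031],-1.661,2,step=2)
E
```

```text
t 22.1 [0.5757 0.2174 0.0341] yaw -1.66 toolz [ 0.0494 -0.0439 -0.9978] F [ 0.3 -0.3 -0.7] op 0.29 q [ 0.22  0.37  1.86 -0.07  0.87  1.92]
-0.03756710081238923 [ 0.03575274  0.00028347 -0.02625728]
from [0.5757 0.2174 0.0341] -1.66 rows 1
0.2, 0.2, 0.3, 0.001, 2
```

send_rows(
  motion=[0,0,0.9,0,2],
)

```text
time: 22.2
eef_pos: [0.5803, 0.2179, 0.0296]
tcp_rot: [-0.675, 0.737, -0.035, 0.008]
contact_force: [0.4, -3.5, 30.3]
opening: 0.292
```

send_rows(
  motion=[0,0,0,0,2],
)

```text
time: 22.3
eef_pos: [0.5823, 0.2182, 0.0315]
tcp_rot: [-0.675, 0.737, -0.037, 0.01]
contact_force: [-0.4, 0.6, -0.3]
opening: 0.291
```

```bash
python3 - <<'E'
from h import *
s=show();print(s['qpos'][[1,2,4]].sum()-np.pi, s['wrist_torque'])
plan([.5737,.2156,.031],-1.661,2,step=2)
E
```

```text
t 22.3 [0.5823 0.2182 0.0315] yaw -1.66 toolz [ 0.0639 -0.041  -0.9971] F [-0.4  0.6 -0.3] op 0.291 q [ 0.22  0.38  1.86 -0.07  0.85  1.92]
-0.05237266443767874 [ 0.01581698  0.05335573 -0.0189714 ]
from [0.5823 0.2182 0.0315] -1.66 rows 1
0.3, 0.8, 0.0, 0.001, 2
```

send_rows(
  motion=[0.2,1.0,0,0,2,0,0,0,0,2],
)

```text
time: 22.5
eef_pos: [0.572, 0.2171, 0.0313]
tcp_rot: [-0.675, 0.737, -0.037, 0.01]
contact_force: [0.5, -0.9, -1.4]
opening: 0.29
```

```bash
python3 - <<'E'
from h import *
s=show();print(s['qpos'][[1,2,4]].sum()-np.pi, s['wrist_torque'])
plan([.5737,.2156,.031],-1.661,2,step=2)
E
```

```text
t 22.5 [0.572  0.2171 0.0313] yaw -1.661 toolz [ 0.0646 -0.0408 -0.9971] F [ 0.5 -0.9 -1.4] op 0.29 q [ 0.22  0.37  1.88 -0.07  0.84  1.93]
-0.053033241890258154 [0.01398911 0.03824522 0.00502505]
from [0.572  0.2171 0.0313] -1.661 rows 1
0.1, -0.2, 0.0, 0.0, 2
```

Position is good. A small press down, then open.

send_rows(
  motion=[0,0,0.2,0,2,0,0,0,0,3,0,0,0,0,4,0,0,0,0,5,0,0,0,0,6,0,0,0,0,6],
)

```text
time: 23.1
eef_pos: [0.5716, 0.2169, 0.029]
tcp_rot: [-0.675, 0.737, -0.037, 0.01]
contact_force: [0.9, -0.1, -0.2]
opening: 0.701
```

```bash
python3 - <<'E'
from h import *
s=show('w14')
E
```

```text
t 23.1 [0.5716 0.2169 0.029 ] yaw -1.66 toolz [ 0.065 -0.041 -0.997] F [ 0.9 -0.1 -0.2] op 0.701 q [ 0.22  0.37  1.88 -0.07  0.84  1.93]
```

View pics/w14.png

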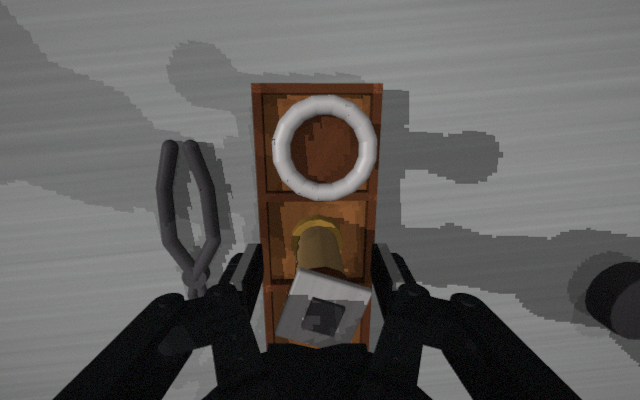

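```bash
python3 - <<'E'
from h import *
s=plan([.571,.2165,.16],-1.66,6,step=2.5)
s=plan([.56,-.25,.16],-.72,6,start=s)
E
```

```text
from [0.5716 0.2169 0.029 ] -1.66 rows 6
0.1, -0.1, -2.2, -0.0, 6, 0.1, -0.1, -2.2, -0.0, 6, 0.1, -0.1, -2.2, -0.0, 6, 0.1, -0.1, -2.2, -0.0, 6, 0.1, -0.1, -2.2, -0.0, 6, 0.1, -0.1, -2.2, -0.0, 6
from [0.571  0.2165 0.16  ] -1.66 rows 11
4.2, -0.3, 0.2, -0.085, 6, 4.2, 0.1, 0.2, -0.085, 6, 4.2, 0.5, 0.2, -0.085, 6, 4.2, 0.8, 0.2, -0.085, 6, 4.1, 1.2, 0.2, -0.085, 6, 4.0, 1.5, 0.2, -0.085, 6, 3.8, 1.8, 0.2, -0.085, 6, 3.6, 2.2, 0.2, -0.085, 6, 3.4, 2.5, 0.2, -0.085, 6, 3.2, 2.8, 0.2, -0.085, 6, 3.0, 3.0, 0.2, -0.085, 6
```

send_rows(
  motion=[0.1,-0.1,-1.5,0,6,0.1,-0.1,-2.2,0,6,0.1,-0.1,-2.2,0,6,0.1,-0.1,-2.2,0,6,0.1,-0.1,-2.2,0,6,0.1,-0.1,-2.2,0,6,0,0,0,0,6],
)

```text
time: 23.85
eef_pos: [0.5692, 0.2155, 0.1646]
tcp_rot: [-0.675, 0.737, -0.038, 0.011]
contact_force: [0.1, -0.4, -0.0]
opening: 0.7
```

send_rows(
  motion=[4.2,-0.3,0.1,-0.085,6,4.2,0.1,0.1,-0.085,6,4.2,0.5,0.1,-0.085,6,4.2,0.8,0.1,-0.085,6,4.1,1.2,0.1,-0.085,6,4.0,1.5,0.1,-0.085,6,3.8,1.8,0.1,-0.085,6,3.6,2.2,0.1,-0.085,6,3.4,2.5,0.1,-0.085,6,3.2,2.8,0.1,-0.085,6,3.0,3.0,0.1,-0.085,6,0,0,0,0,6],
)

```text
time: 25.05
eef_pos: [0.5604, -0.2656, 0.1668]
tcp_rot: [0.942, -0.333, 0.037, 0.007]
contact_force: [0.0, 0.1, -0.3]
opening: 0.704
```

```bash
python3 - <<'E'
from h import *
s=show();print(s['qpos'][[1,2,4]].sum()-np.pi)
plan([.587,-.2375,.16],-.715,6)
E
```

```text
t 25.05 [ 0.5604 -0.2656  0.1668] yaw -0.68 toolz [ 0.0655 -0.037  -0.9972] F [ 0.   0.1 -0.3] op 0.704 q [-0.61  0.19  1.82  0.01  1.06  0.07]
-0.07495459820343164
from [ 0.5604 -0.2656  0.1668] -0.68 rows 1
0.2, -3.9, 0.7, 0.035, 6
```

send_rows(
  motion=[0.2,-4,0,0.035,6,4.7,-1.6,0,0,6,0,0,0,0,6,0,0,0,0,6,-4.7,1.6,0,0,6,0,0,0,0,6,0,0,0,0,6,4.7,-1.6,0,0,6,0,0,0,0,6,0,0,0,0,6,-4.7,1.6,0,0,6,0,0,0,0,6],
)

```text
time: 26.25
eef_pos: [0.5681, -0.2212, 0.1373]
tcp_rot: [0.935, -0.353, 0.008, 0.0]
contact_force: [-0.6, 0.8, -1.4]
opening: 0.701
```

```bash
python3 - <<'E'
from h import *
s=show();print(s['qpos'][[1,2,4]].sum()-np.pi)
plan([.587,-.2375,.15],-.715,6)
E
```

```text
t 26.25 [ 0.5681 -0.2212  0.1373] yaw -0.722 toolz [ 0.0146 -0.0056 -0.9999] F [-0.6  0.8 -1.4] op 0.701 q [-0.54  0.23  1.83  0.    1.07  0.18]
-0.015382007807877685
from [ 0.5681 -0.2212  0.1373] -0.722 rows 1
2.5, -0.0, -1.2, -0.007, 6
```

send_rows(
  motion=[4.8,-0.8,-0.3,0,6,0,0,0,0,6,0,0,0,0,6,-4.7,0.8,-0.3,0,6,0,0,0,0,6,0,0,0,0,6,3.1,0,-0.3,0,6,0,0,0,0,6,0,0,0,0,6],
)

```text
time: 27.15
eef_pos: [0.5887, -0.2397, 0.1498]
tcp_rot: [0.935, -0.353, 0.009, 0.0]
contact_force: [-0.3, 0.4, -0.5]
opening: 0.705
```

```bash
python3 - <<'E'
from h import *
st,p,d=show('w15');print(st['qpos'][[1,2,4]].sum()-np.pi)
X,u,v=pts('wrist',np.ones(d.shape,bool),d,st=st)
k=(X[:,2]>.08)&(X[:,2]<.1)
im=np.zeros(d.shape,np.uint8);im[v[k],u[k]]=1
n,l=cv2.connectedComponents(im)
for i in range(1,n):
    s=X[k][l[v[k],u[k]]==i]
    if len(s)>200: print(len(s),s.mean(0).round(4))
plan([.587,-.2375,.031],-.715,6,step=2.2)
E
```

```text
t 27.15 [ 0.5887 -0.2397  0.1498] yaw -0.722 toolz [ 0.0162 -0.0063 -0.9998] F [-0.3  0.4 -0.5] op 0.705 q [-0.55  0.27  1.76  0.    1.1   0.17]
-0.0170552404012545
1900 [ 0.6212 -0.1929  0.0869]
1407 [ 0.5882 -0.237   0.0867]
840 [ 0.6995 -0.5808  0.0899]
from [ 0.5892 -0.2402  0.1505] -0.722 rows 6
-0.1, 0.0, 2.0, -0.001, 6, -0.1, 0.0, 2.0, -0.001, 6, -0.1, 0.0, 2.0, -0.001, 6, -0.1, 0.0, 2.0, -0.001, 6, -0.1, 0.0, 2.0, -0.001, 6, -0.1, 0.0, 2.0, -0.001, 6
```

View pics/w15.png

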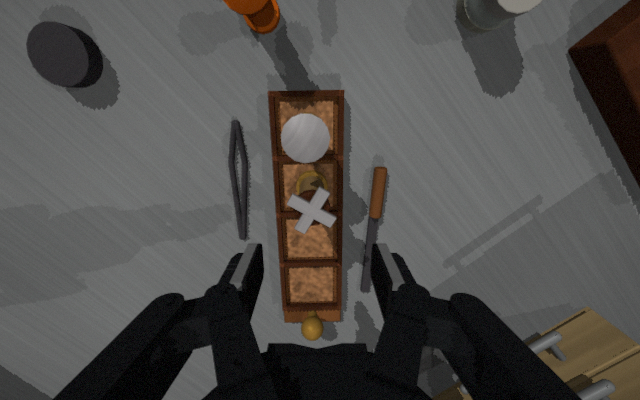

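send_rows(
  motion=[-0.2,0,2.0,0,6,-0.2,0,2.2,0,6,-0.2,0,2.2,0,6,-0.2,0,2.2,0,6,-0.2,0,2.2,0,6,-0.2,0,1.2,0,6,0,0,0,0,6],
)

```text
time: 27.9
eef_pos: [0.5874, -0.2348, 0.0353]
tcp_rot: [0.936, -0.353, 0.018, 0.002]
contact_force: [0.3, 0.1, -0.1]
opening: 0.702
```

```bash
python3 - <<'E'
from h import *
st,p,d=show('w16');print(st['qpos'][[1,2,4]].sum()-np.pi)
plan([.588,-.237,.031],-.715,6,step=2.2)
E
```

```text
t 27.9 [ 0.5874 -0.2348  0.0353] yaw -0.721 toolz [ 0.0318 -0.0157 -0.9994] F [ 0.3  0.1 -0.1] op 0.702 q [-0.54  0.4   1.82  0.    0.88  0.18]
-0.03533581389268159
from [ 0.5881 -0.2352  0.0364] -0.721 rows 1
0.1, 0.1, 0.5, -0.006, 6
```

View pics/w16.png

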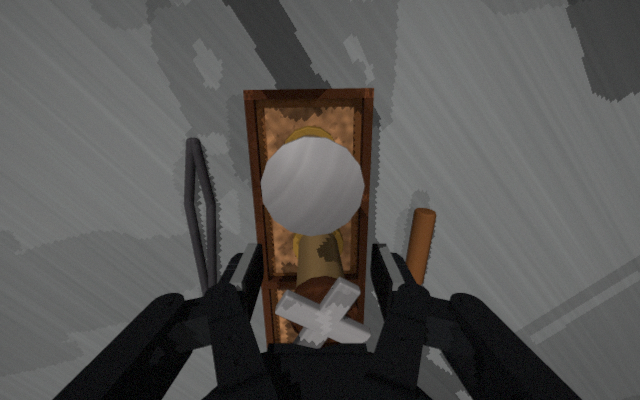

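send_rows(
  motion=[0.1,0.1,0.6,0,6,0,0,0,0,4,0,0,0,0,2,0,0,0,0,2,0,0,0,0,2,0,0,0,0,2],
)

```text
time: 28.55
eef_pos: [0.5913, -0.2386, 0.0351]
tcp_rot: [0.935, -0.353, 0.023, 0.003]
contact_force: [0.5, -0.8, -1.4]
opening: 0.294
```

```bash
python3 - <<'E'
from h import *
s=show();print(s['qpos'][[1,2,4]].sum()-np.pi)
E
```

```text
t 28.55 [ 0.5913 -0.2386  0.0351] yaw -0.721 toolz [ 0.0404 -0.0208 -0.999 ] F [ 0.5 -0.8 -1.4] op 0.294 q [-0.54  0.41  1.81  0.    0.87  0.17]
-0.045398590251715554
```

send_rows(
  motion=[0,0,-1.5,0,2,0.1,0,-2.2,0,2,0.1,0,-2.2,0,2,0.1,0,-2.2,0,2,0.1,0,-2.2,0,2,0,0,-1.5,0,2,0,0,0,0,2],
)

```text
time: 29.25
eef_pos: [0.5891, -0.2384, 0.162]
tcp_rot: [0.935, -0.353, 0.023, 0.003]
contact_force: [-0.6, -0.5, -0.5]
opening: 0.292
```

```bash
python3 - <<'E'
from h import *
s=show();print(s['qpos'][[1,2,4]].sum()-np.pi)
plan([.515,.2210,.16],-1.661,2)
E
```

```text
t 29.25 [ 0.5891 -0.2384  0.162 ] yaw -0.721 toolz [ 0.0409 -0.0212 -0.9989] F [-0.6 -0.5 -0.5] op 0.292 q [-0.55  0.24  1.77  0.    1.09  0.17]
-0.04598927947492193
from [ 0.5891 -0.2384  0.162 ] -0.721 rows 11
-3.3, -2.7, -0.1, 0.085, 2, -3.5, -2.4, -0.1, 0.085, 2, -3.7, -2.1, -0.1, 0.085, 2, -3.8, -1.8, -0.1, 0.085, 2, -4.0, -1.4, -0.1, 0.085, 2, -4.1, -1.1, -0.1, 0.085, 2, -4.2, -0.7, -0.1, 0.085, 2, -4.2, -0.4, -0.1, 0.085, 2, -4.2, -0.0, -0.1, 0.085, 2, -4.2, 0.3, -0.1, 0.085, 2, -4.2, 0.7, -0.1, 0.085, 2
```

send_rows(
  motion=[-3.3,-2.7,-0.1,0.085,2,-3.5,-2.4,-0.1,0.085,2,-3.7,-2.1,-0.1,0.085,2,-3.8,-1.8,-0.1,0.085,2,-4.0,-1.4,-0.1,0.085,2,-4.1,-1.1,-0.1,0.085,2,-4.2,-0.7,-0.1,0.085,2,-4.2,-0.4,-0.1,0.085,2,-4.2,0,-0.1,0.085,2,-4.2,0.3,-0.1,0.085,2,-3.5,0.7,-0.1,0.07,2,0,0,0,0,2],
)

```text
time: 30.45
eef_pos: [0.5122, 0.2307, 0.1511]
tcp_rot: [-0.665, 0.746, -0.018, 0.004]
contact_force: [-0.7, -1.4, -1.7]
opening: 0.297
```

```bash
python3 - <<'E'
from h import *
s=show();print(s['qpos'][[1,2,4]].sum()-np.pi)
plan([.514,.2210,.16],-1.661,2)
E
```

```text
t 30.45 [0.5122 0.2307 0.1511] yaw -1.686 toolz [ 0.0296 -0.0219 -0.9993] F [-0.7 -1.4 -1.7] op 0.297 q [ 0.26  0.11  1.94 -0.03  1.07  1.96]
-0.02288829128964931
from [0.5122 0.2307 0.1511] -1.686 rows 1
1.0, -0.3, -0.9, -0.025, 2
```

send_rows(
  motion=[1.0,4.8,-0.3,-0.025,2,0,0,0,0,2,0,0,0,0,2,0,-5,-0.3,0,2,0,0,0,0,2,0,0,0,0,2],
)

```text
time: 31.05
eef_pos: [0.5038, 0.218, 0.1425]
tcp_rot: [-0.676, 0.736, -0.012, -0.009]
contact_force: [0.3, 0.1, -0.6]
opening: 0.292
```

```bash
python3 - <<'E'
from h import *
s=show();print(s['qpos'][[1,2,4]].sum()-np.pi)
plan([.514,.2210,.032],-1.661,2,step=2.2)
E
```

```text
t 31.05 [0.5038 0.218  0.1425] yaw -1.656 toolz [ 0.0021 -0.0301 -0.9995] F [ 0.3  0.1 -0.6] op 0.292 q [ 0.24  0.11  1.96 -0.03  1.08  1.91]
0.0052446456144243925
from [0.5038 0.218  0.1425] -1.656 rows 6
-0.1, -0.2, 1.8, 0.001, 2, -0.1, -0.2, 1.8, 0.001, 2, -0.1, -0.2, 1.8, 0.001, 2, -0.1, -0.2, 1.8, 0.001, 2, -0.1, -0.2, 1.8, 0.001, 2, -0.1, -0.2, 1.8, 0.001, 2
```

send_rows(
  motion=[-0.1,0,1.8,0,2,-0.1,0,2.2,0,2,-0.1,0,2.2,0,2,-0.1,0,2.2,0,2,0,0,0,0,2],
)

```text
time: 31.55
eef_pos: [0.5112, 0.2182, 0.061]
tcp_rot: [-0.675, 0.738, -0.015, -0.004]
contact_force: [-1.0, 0.2, -1.5]
opening: 0.294
```

```bash
python3 - <<'E'
from h import *
s=show('w17')[0];print(s['qpos'][[1,2,4]].sum()-np.pi)
plan([.514,.2210,.032],-1.661,2,step=2.2)
E
```

```text
t 31.55 [0.5112 0.2182 0.061 ] yaw -1.659 toolz [ 0.0145 -0.0279 -0.9995] F [-1.   0.2 -1.5] op 0.294 q [ 0.23  0.23  1.99 -0.04  0.92  1.92]
-0.0072603501945116555
from [0.5126 0.2185 0.0628] -1.659 rows 2
-0.2, -0.0, 1.5, 0.001, 2, -0.2, -0.0, 1.5, 0.001, 2
```

View pics/w17.png

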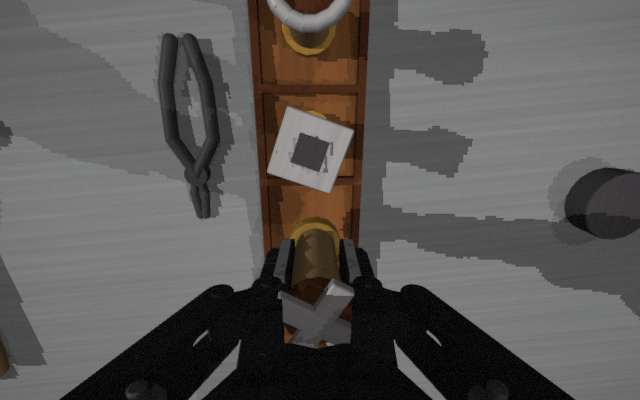

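Well aligned over its compartment. I'll finish the descent.

send_rows(
  motion=[-0.2,0.1,1.6,0,2,-0.1,0.2,1.5,0,2,0,0,0,0,2],
)

```text
time: 31.9
eef_pos: [0.5142, 0.2217, 0.0345]
tcp_rot: [-0.675, 0.738, -0.018, 0.001]
contact_force: [-0.4, 0.6, -1.8]
opening: 0.29
```

```bash
python3 - <<'E'
from h import *
s=show();print(s['qpos'][[1,2,4]].sum()-np.pi)
plan([.514,.2210,.032],-1.661,2,step=2.2)
E
```

```text
t 31.9 [0.5142 0.2217 0.0345] yaw -1.66 toolz [ 0.0267 -0.0251 -0.9993] F [-0.4  0.6 -1.8] op 0.29 q [ 0.24  0.28  1.99 -0.04  0.86  1.93]
-0.019611679031852347
from [0.5142 0.2217 0.0345] -1.66 rows 1
0.1, 0.0, 0.3, 0.001, 2
```

send_rows(
  motion=[0,0.2,0.6,0,2],
)

```text
time: 32.0
eef_pos: [0.5151, 0.2225, 0.0308]
tcp_rot: [-0.675, 0.738, -0.02, 0.004]
contact_force: [2.4, 2.5, 22.1]
opening: 0.295
```

send_rows(
  motion=[0,0,0,0,2],
)

```text
time: 32.1
eef_pos: [0.5164, 0.223, 0.032]
tcp_rot: [-0.675, 0.738, -0.02, 0.006]
contact_force: [0.0, -0.1, -2.1]
opening: 0.292
```

send_rows(
  motion=[0,0,0,0,3,0,0,0,0,4,0,0,0,0,5,0,0,0,0,6,0,0,0,0,6],
)

```text
time: 32.6
eef_pos: [0.5178, 0.2233, 0.0342]
tcp_rot: [-0.675, 0.738, -0.021, 0.007]
contact_force: [0.5, 0.4, 0.1]
opening: 0.702
```

```bash
python3 - <<'E'
from h import *
s=show('w18')[0];print(s['qpos'][[1,2,4]].sum()-np.pi)
s=plan([.515,.2220,.165],-1.66,6,step=2.5)
s=plan([.6215,-.195,.165],-.72,6,start=s)
E
```

```text
t 32.6 [0.5178 0.2233 0.0342] yaw -1.66 toolz [ 0.0399 -0.0216 -0.999 ] F [0.5 0.4 0.1] op 0.702 q [ 0.24  0.28  1.99 -0.04  0.84  1.93]
-0.0331699389006026
from [0.5177 0.2233 0.0342] -1.66 rows 6
0.1, -0.0, -2.2, -0.0, 6, 0.1, -0.0, -2.2, -0.0, 6, 0.1, -0.0, -2.2, -0.0, 6, 0.1, -0.0, -2.2, -0.0, 6, 0.1, -0.0, -2.2, -0.0, 6, 0.1, -0.0, -2.2, -0.0, 6
from [0.515 0.222 0.165] -1.66 rows 10
4.1, -1.4, 0.1, -0.094, 6, 4.2, -1.0, 0.1, -0.094, 6, 4.3, -0.6, 0.1, -0.094, 6, 4.3, -0.2, 0.1, -0.094, 6, 4.3, 0.2, 0.1, -0.094, 6, 4.3, 0.6, 0.1, -0.094, 6, 4.2, 1.0, 0.1, -0.094, 6, 4.1, 1.4, 0.1, -0.094, 6, 3.9, 1.7, 0.1, -0.094, 6, 3.8, 2.1, 0.1, -0.094, 6
```

View pics/w18.png

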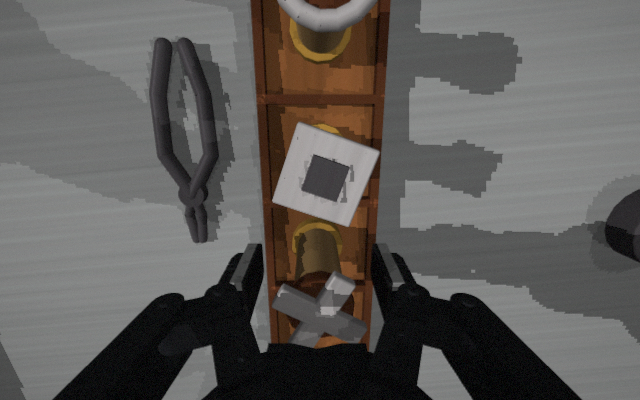

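send_rows(
  motion=[0.1,0,-1.5,0,7,0.1,0,-2.2,0,7,0.1,0,-2.2,0,7,0.1,0,-2.2,0,7,0.1,0,-2.2,0,7,0.1,0,-2.2,0,7,0,0,0,0,6],
)

```text
time: 33.35
eef_pos: [0.5117, 0.2197, 0.169]
tcp_rot: [-0.675, 0.738, -0.022, 0.008]
contact_force: [0.4, 0.8, 0.7]
opening: 0.706
```

send_rows(
  motion=[4.1,-1.4,0,-0.094,6,4.2,-1.0,0,-0.094,6,4.3,-0.6,0,-0.094,6,4.3,-0.2,0,-0.094,6,4.3,0.2,0,-0.094,6,4.3,0.6,0,-0.094,6,4.2,1.0,0,-0.094,6,4.1,1.4,0,-0.094,6,3.9,1.7,0,-0.094,6,3.3,2,0,-0.094,6,0,0,0,0,6],
)

```text
time: 34.45
eef_pos: [0.6195, -0.2069, 0.1758]
tcp_rot: [0.943, -0.331, 0.02, 0.002]
contact_force: [-0.1, 0.3, -1.0]
opening: 0.699
```

```bash
python3 - <<'E'
from h import *
s=show();print(s['qpos'][[1,2,4]].sum()-np.pi)
plan([.6215,-.1925,.16],-.715,6)
E
```

```text
t 34.45 [ 0.6195 -0.2069  0.1758] yaw -0.675 toolz [ 0.0361 -0.0177 -0.9992] F [-0.1  0.3 -1. ] op 0.699 q [-0.48  0.27  1.71  0.    1.13  0.2 ]
-0.04016007301675639
from [ 0.6195 -0.2069  0.1758] -0.675 rows 1
-0.8, -1.2, 1.6, 0.04, 6
```

send_rows(
  motion=[-4.6,1.4,0,0.04,6,0,0,0,0,6,0,0,0,0,6,4.6,-2,0,0,6,0,0,0,0,6,0,0,0,0,6],
)

```text
time: 35.05
eef_pos: [0.6119, -0.1973, 0.1558]
tcp_rot: [0.936, -0.352, 0.002, -0.001]
contact_force: [0.8, -0.9, -0.3]
opening: 0.704
```

```bash
python3 - <<'E'
from h import *
s=show();print(s['qpos'][[1,2,4]].sum()-np.pi)
plan([.6215,-.1925,.15],-.715,6)
E
```

```text
t 35.05 [ 0.6119 -0.1973  0.1558] yaw -0.72 toolz [ 4.8e-03 -2.0e-04 -1.0e+00] F [ 0.8 -0.9 -0.3] op 0.704 q [-0.47  0.28  1.72  0.    1.13  0.25]
-0.004385632668374662
from [ 0.6119 -0.1973  0.1558] -0.72 rows 1
0.4, -1.0, 0.6, -0.005, 6
```

Tilt is nearly zero now. Align over the disc and check.

send_rows(
  motion=[0.4,-1.0,0.4,0,6,0,0,0,0,6],
)

```text
time: 35.25
eef_pos: [0.6235, -0.1918, 0.1534]
tcp_rot: [0.936, -0.352, 0.004, -0.001]
contact_force: [-0.1, -0.1, 0.9]
opening: 0.703
```

```bash
python3 - <<'E'
from h import *
st,p,d=show('w19');print(st['qpos'][[1,2,4]].sum()-np.pi)
X,u,v=pts('wrist',np.ones(d.shape,bool),d,st=st)
k=(X[:,2]>.08)&(X[:,2]<.1)
im=np.zeros(d.shape,np.uint8);im[v[k],u[k]]=1
n,l=cv2.connectedComponents(im)
for i in range(1,n):
    s=X[k][l[v[k],u[k]]==i]
    if len(s)>200: print(len(s),s.mean(0).round(4))
plan([.6215,-.1925,.031],-.715,6,step=2.2)
E
```

```text
t 35.25 [ 0.6235 -0.1918  0.1534] yaw -0.719 toolz [ 0.0083 -0.0015 -1.    ] F [-0.1 -0.1  0.9] op 0.703 q [-0.45  0.3   1.7   0.    1.13  0.26]
-0.008070855906479046
1447 [ 0.6217 -0.1923  0.0868]
from [ 0.6234 -0.1922  0.1541] -0.719 rows 6
-0.0, 0.0, 2.1, -0.001, 6, -0.0, 0.0, 2.1, -0.001, 6, -0.0, 0.0, 2.1, -0.001, 6, -0.0, 0.0, 2.1, -0.001, 6, -0.0, 0.0, 2.1, -0.001, 6, -0.0, 0.0, 2.1, -0.001, 6
```

View pics/w19.png

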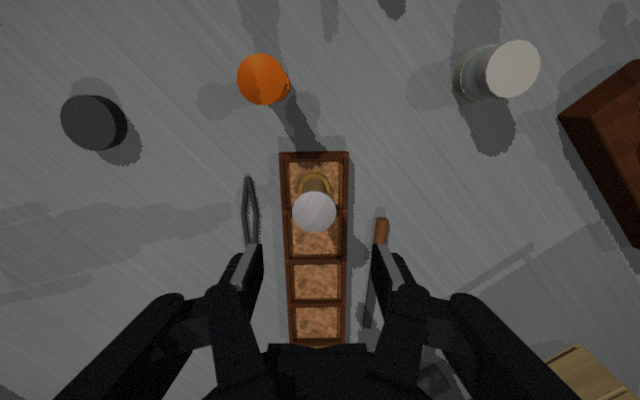

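send_rows(
  motion=[-0.2,0,2.0,0,6,-0.2,0,2.2,0,6,-0.2,0,2.2,0,6,-0.2,0,2.2,0,6,-0.2,0.1,2.2,0,6,-0.1,0.1,1.6,0,6,0,0,0,0,6],
)

```text
time: 36.0
eef_pos: [0.6202, -0.1882, 0.0368]
tcp_rot: [0.936, -0.351, 0.014, 0.001]
contact_force: [-0.1, -0.1, 0.9]
opening: 0.702
```

```bash
python3 - <<'E'
from h import *
st,p,d=show('w20');print(st['qpos'][[1,2,4]].sum()-np.pi)
plan([.6215,-.1925,.032],-.715,6,step=2.2)
E
```

```text
t 36.0 [ 0.6202 -0.1882  0.0368] yaw -0.718 toolz [ 0.0258 -0.0111 -0.9996] F [-0.1 -0.1  0.9] op 0.702 q [-0.45  0.43  1.78  0.    0.91  0.27]
-0.02809385308912349
from [ 0.6212 -0.1886  0.0383] -0.718 rows 1
0.3, 0.3, 0.6, -0.003, 6
```

View pics/w20.png

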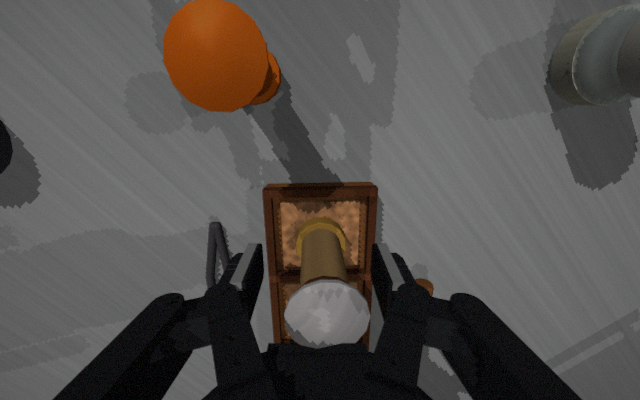

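send_rows(
  motion=[0.2,0.2,0.8,0,6,0,0,0,0,4,0,0,0,0,2,0,0,0,0,2,0,0,0,0,2,0,0,0,0,2],
)

```text
time: 36.65
eef_pos: [0.6249, -0.1934, 0.0351]
tcp_rot: [0.936, -0.351, 0.02, 0.001]
contact_force: [-0.1, 0.1, -1.2]
opening: 0.293
```

```bash
python3 - <<'E'
from h import *
s=show();print(s['qpos'][[1,2,4]].sum()-np.pi)
E
```

```text
t 36.65 [ 0.6249 -0.1934  0.0351] yaw -0.718 toolz [ 0.0358 -0.0159 -0.9992] F [-0.1  0.1 -1.2] op 0.293 q [-0.46  0.44  1.77  0.    0.89  0.26]
-0.03918104406189293
```

send_rows(
  motion=[0,0,-1.5,0,2,0.1,0,-2.2,0,2,0.1,0,-2.2,0,2,0.1,0,-2.2,0,2,0.1,0,-2.2,0,2,0,0,-2,0,2,0,0,0,0,2],
)

```text
time: 37.35
eef_pos: [0.6233, -0.1938, 0.1679]
tcp_rot: [0.936, -0.351, 0.02, 0.001]
contact_force: [0.4, 0.3, -0.3]
opening: 0.295
```

```bash
python3 - <<'E'
from h import *
s=show();print(s['qpos'][[1,2,4]].sum()-np.pi)
plan([.455,.2264,.17],-1.661,2)
E
```

```text
t 37.35 [ 0.6233 -0.1938  0.1679] yaw -0.717 toolz [ 0.0372 -0.0167 -0.9992] F [ 0.4  0.3 -0.3] op 0.295 q [-0.46  0.27  1.71  0.    1.11  0.26]
-0.04078400864369769
from [ 0.6233 -0.1938  0.1679] -0.717 rows 11
-3.7, -1.9, -0.1, 0.086, 2, -3.8, -1.6, -0.1, 0.086, 2, -3.9, -1.2, -0.1, 0.086, 2, -4.0, -0.9, -0.1, 0.086, 2, -4.1, -0.5, -0.1, 0.086, 2, -4.1, -0.2, -0.1, 0.086, 2, -4.1, 0.2, -0.1, 0.086, 2, -4.1, 0.5, -0.1, 0.086, 2, -4.0, 0.9, -0.1, 0.086, 2, -3.9, 1.2, -0.1, 0.086, 2, -3.8, 1.5, -0.1, 0.086, 2
```

send_rows(
  motion=[-3.7,-1.9,-0.1,0.086,2,-3.8,-1.6,-0.1,0.086,2,-3.9,-1.2,-0.1,0.086,2,-4.0,-0.9,-0.1,0.086,2,-4.1,-0.5,-0.1,0.086,2,-4.1,-0.2,-0.1,0.086,2,-4.1,0.2,-0.1,0.086,2,-4.1,0.5,-0.1,0.086,2,-4.0,0.9,-0.1,0.086,2,-3.9,1.2,-0.1,0.086,2,-3,1.5,-0.1,0.07,2,0,0,0,0,2],
)

```text
time: 38.55
eef_pos: [0.453, 0.2343, 0.1603]
tcp_rot: [-0.663, 0.748, -0.018, 0.007]
contact_force: [0.1, -1.0, -0.7]
opening: 0.291
```

```bash
python3 - <<'E'
from h import *
s=show();print(s['qpos'][[1,2,4]].sum()-np.pi)
plan([.454,.2264,.16],-1.661,2)
E
```

```text
t 38.55 [0.453  0.2343 0.1603] yaw -1.692 toolz [ 0.0341 -0.018  -0.9993] F [ 0.1 -1.  -0.7] op 0.291 q [ 0.29 -0.02  2.05 -0.03  1.08  2.  ]
-0.027315307179423876
from [0.453  0.2343 0.1603] -1.692 rows 1
0.8, -0.2, 0.0, -0.031, 2
```

send_rows(
  motion=[0.8,-5,-0.3,-0.031,2,0,0,0,0,2,0,0,0,0,2,0,4.8,-0.3,0,2,0,0,0,0,2,0,0,0,0,2],
)

```text
time: 39.15
eef_pos: [0.4467, 0.2211, 0.1574]
tcp_rot: [-0.676, 0.736, -0.015, -0.002]
contact_force: [-0.5, 0.1, -0.5]
opening: 0.291
```

```bash
python3 - <<'E'
from h import *
s=show();print(s['qpos'][[1,2,4]].sum()-np.pi)
plan([.454,.2264,.032],-1.661,2,step=2.2)
E
```

```text
t 39.15 [0.4467 0.2211 0.1574] yaw -1.656 toolz [ 0.017  -0.0239 -0.9996] F [-0.5  0.1 -0.5] op 0.291 q [ 0.27 -0.03  2.07 -0.03  1.09  1.94]
-0.009817500695440184
from [0.4467 0.2211 0.1574] -1.656 rows 6
-0.1, -0.1, 2.1, 0.001, 2, -0.1, -0.1, 2.1, 0.001, 2, -0.1, -0.1, 2.1, 0.001, 2, -0.1, -0.1, 2.1, 0.001, 2, -0.1, -0.1, 2.1, 0.001, 2, -0.1, -0.1, 2.1, 0.001, 2
```

send_rows(
  motion=[-0.2,0,1.8,0,2,-0.2,0,2.2,0,2,-0.2,0,2.2,0,2,-0.2,0,2.2,0,2,-0.2,0,1.5,0,2,0,0,0,0,2],
)

```text
time: 39.75
eef_pos: [0.4547, 0.228, 0.0596]
tcp_rot: [-0.676, 0.737, -0.017, 0.003]
contact_force: [-0.3, -0.7, -2.2]
opening: 0.297
```

```bash
python3 - <<'E'
from h import *
s=show('w21')[0];print(s['qpos'][[1,2,4]].sum()-np.pi)
plan([.454,.2264,.032],-1.661,2,step=2.2)
E
```

```text
t 39.75 [0.4547 0.228  0.0596] yaw -1.658 toolz [ 0.0278 -0.0217 -0.9994] F [-0.3 -0.7 -2.2] op 0.297 q [ 0.28  0.13  2.11 -0.04  0.88  1.96]
-0.02043875777779247
from [0.4555 0.2282 0.0608] -1.658 rows 2
0.1, 0.1, 1.4, 0.002, 2, 0.1, 0.1, 1.4, 0.002, 2
```

View pics/w21.png

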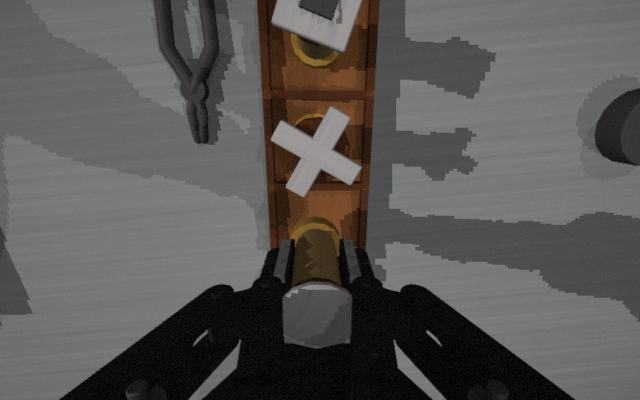

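send_rows(
  motion=[0,0.3,1.5,0,2,0.1,0.3,1.4,0,2,0,0,0,0,2],
)

```text
time: 40.1
eef_pos: [0.4546, 0.2275, 0.0356]
tcp_rot: [-0.675, 0.737, -0.02, 0.008]
contact_force: [-1.6, 0.1, -0.4]
opening: 0.289
```

send_rows(
  motion=[0,0.1,0.4,0,2],
)

```text
time: 40.2
eef_pos: [0.4557, 0.2279, 0.0335]
tcp_rot: [-0.675, 0.737, -0.021, 0.009]
contact_force: [0.3, 0.9, -0.6]
opening: 0.291
```

```bash
python3 - <<'E'
from h import *
s=show();print(s['qpos'][[1,2,4]].sum()-np.pi)
plan([.454,.2264,.032],-1.661,2,step=2.2)
E
```

```text
t 40.2 [0.4557 0.2279 0.0335] yaw -1.659 toolz [ 0.0421 -0.0179 -0.999 ] F [ 0.3  0.9 -0.6] op 0.291 q [ 0.28  0.17  2.12 -0.04  0.81  1.96]
-0.03520816042780606
from [0.4557 0.2279 0.0335] -1.659 rows 1
0.2, 0.2, 0.1, 0.002, 2
```

send_rows(
  motion=[0,0.2,0.4,0,2],
)

```text
time: 40.3
eef_pos: [0.4557, 0.2282, 0.0314]
tcp_rot: [-0.675, 0.737, -0.022, 0.011]
contact_force: [0.4, -2.4, 10.0]
opening: 0.294
```

send_rows(
  motion=[0,0,0,0,2],
)

```text
time: 40.4
eef_pos: [0.4566, 0.2283, 0.0324]
tcp_rot: [-0.675, 0.737, -0.023, 0.012]
contact_force: [-0.4, -0.2, -2.3]
opening: 0.289
```

Floor contact felt. Open and lift clear.

send_rows(
  motion=[0,0,0,0,3,0,0,0,0,4,0,0,0,0,5,0,0,0,0,6,0,0,0,0,6],
)

```text
time: 40.9
eef_pos: [0.458, 0.229, 0.0344]
tcp_rot: [-0.675, 0.737, -0.023, 0.014]
contact_force: [0.3, 0.1, 0.8]
opening: 0.702
```

```bash
python3 - <<'E'
from h import *
s=show('w22')[0]
s=plan([.456,.2280,.165],-1.66,6,step=2.5)
E
```

```text
t 40.9 [0.458  0.229  0.0344] yaw -1.659 toolz [ 0.0517 -0.0157 -0.9985] F [0.3 0.1 0.8] op 0.702 q [ 0.28  0.17  2.12 -0.04  0.8   1.97]
from [0.458  0.229  0.0343] -1.659 rows 6
0.0, -0.1, -2.2, 0.0, 6, 0.0, -0.1, -2.2, 0.0, 6, 0.0, -0.1, -2.2, 0.0, 6, 0.0, -0.1, -2.2, 0.0, 6, 0.0, -0.1, -2.2, 0.0, 6, 0.0, -0.1, -2.2, 0.0, 6
```

View pics/w22.png

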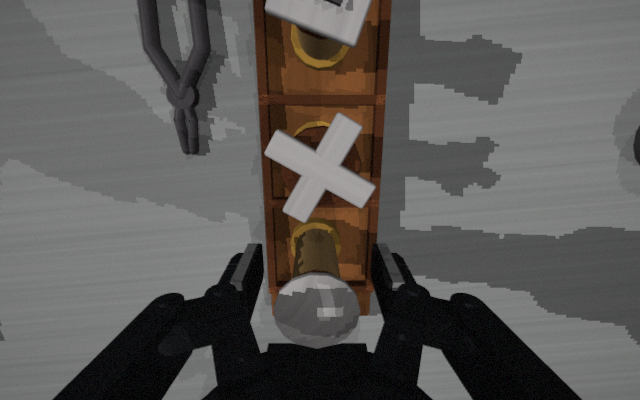

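Disc stands in the knob-side compartment. Lift and move well aside so the cameras can check.

send_rows(
  motion=[0,-0.1,-1.5,0,6,0,-0.1,-2.2,0,6,0,-0.1,-2.2,0,6,0,-0.1,-2.2,0,6,0,-0.1,-2.2,0,6,0,-0.1,-2.2,0,6,0,0,-2,0,6,0,0,0,0,6],
)

```text
time: 41.75
eef_pos: [0.4546, 0.2304, 0.1825]
tcp_rot: [-0.675, 0.737, -0.022, 0.011]
contact_force: [0.2, 0.2, -0.5]
opening: 0.703
```

send_rows(
  motion=[4,-1.5,0,0,6,4,-1.5,0,0,6,4,-1.5,0,0,6,4,-1,0,0,6,4,0,0,0,6,4,0,0,0,6,0,0,0,0,6,0,0,0,0,6],
)

```text
time: 42.55
eef_pos: [0.4863, -0.0213, 0.1789]
tcp_rot: [-0.677, 0.736, -0.018, 0.008]
contact_force: [0.2, 0.3, -0.5]
opening: 0.699
```

```bash
python3 - <<'E'
from h import *
show()
p,d=cams.read_camera('top');cv2.imwrite('pics/top9.png',p[:,:,::-1])
m=np.zeros(d.shape,bool);m[130:275,165:240]=1
X,u,v=pts('top',m,d)
k=(X[:,2]>.07)&(X[:,2]<.1)
im=np.zeros(d.shape,np.uint8);im[v[k],u[k]]=1
n,l=cv2.connectedComponents(im)
O=np.array([.5438,.2183]);e=np.array([-.9959,.0905])
for i in range(1,n):
    s=X[k][l[v[k],u[k]]==i]
    if len(s)>30:
        c=s.mean(0);r=c[:2]-O;print(len(s),c.round(4),'z95',np.percentile(s[:,2],95).round(4),'y',round(r@e,4),'x',round(r@np.array([e[1],-e[0]]),4))
p2,_=cams.read_camera('scene');cv2.imwrite('pics/scene9.png',p2[:,:,::-1])
a=cv2.resize(p[120:280,150:260,::-1],None,fx=3.5,fy=3.5,interpolation=cv2.INTER_CUBIC)
b=cv2.resize(p2[130:250,360:480,::-1],(400,400),interpolation=cv2.INTER_CUBIC)
o=np.zeros((560,785,3),np.uint8);o[:a.shape[0],:a.shape[1]]=a;o[:400,385:]=b;cv2.imwrite('pics/fin.png',o)
E
```

```text
t 42.55 [ 0.4863 -0.0213  0.1789] yaw -1.655 toolz [ 0.0367 -0.015  -0.9992] F [ 0.2  0.3 -0.5] op 0.699 q [-0.25 -0.11  2.1  -0.01  1.11  1.41]
191 [0.6356 0.2103 0.0837] z95 0.0883 y -0.0921 x 0.0003
194 [0.5728 0.2151 0.085 ] z95 0.0882 y -0.0292 x -0.0006
203 [0.5151 0.2218 0.0844] z95 0.0882 y 0.0289 x 0.0009
226 [0.4557 0.2292 0.0845] z95 0.0874 y 0.0887 x 0.0029
```

View pics/fin.png

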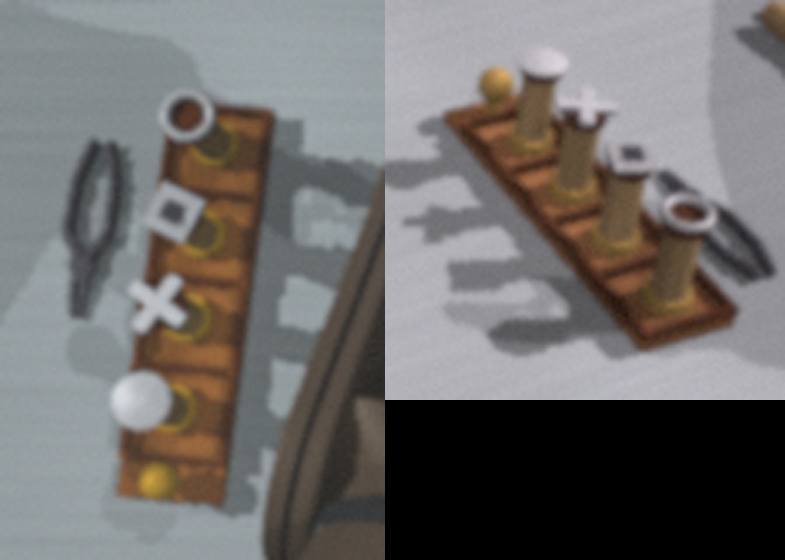

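View pics/scene9.png

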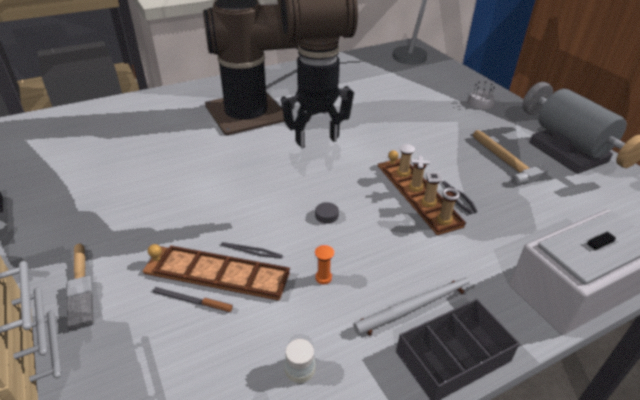

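The scene picture shows all four sticks upright in the target rack. From its knob at (393,155) they run disc, cross, square, ring. The full rack is empty, the orange look-alike at (324,264) is untouched, and the arm is clear. I'm handing the job in.

```bash
python3 -c "
from plant import workorder
print(workorder.sign_off())"
```

```text
the job is handed in; nothing more can be done
None
```

All four sticks are in the target rack in reverse order. From its knob they run disc, cross, square, ring; in the full rack the ring stood next to the knob. I handed the job in at about 42.7 s of the 109 s allowed.

- **Position:** the last top-camera check put the sticks at y = +89, +29, −29 and −92 mm along the row and within 3 mm of its centre line. Nominal is ±90 and ±30 mm.
- **Standing:** the tops measured 87 to 88 mm above the bench against about 86 expected. The pictures show every stick upright on its compartment floor, with nothing else visibly moved.
- **Placing force:** the highest force I read at the wrist while placing was about 30 N, setting down the square stick. Readings came only at the end of each move.
- **What went wrong on the way:** the tool built up a tilt of up to about 5° during small moves, so I worked it back with in-and-out moves. The sticks were set down leaning up to about 4°, the square one most, and settled upright when released.

No check failed or disagreed at the end.

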